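Load the squeeze paddle and gauge its gap

ROBOT

A 7-joint arm with a two-finger parallel gripper is mounted at the origin on the work surface. World frame = base frame: x ahead of the robot, y to its left, z up, the work surface at z = 0. Lengths are in m, angles in rad, forces in N, time in s.
With the tool pointing down it reaches from about 0.4 to 0.85 m from the base axis. Payload 4.5 kg.
Tool frame: the origin (TCP) lies at the very end of the fingers, on their centre line; the grasp point (between the pads) lies 19 mm behind it (manip.pinch_z is the y of the grasp point in the tool frame, in m); y points along the fingers, x is the direction in which the jaws open and shut, and the axes are right-handed (so a half turn about y gives the same grasp; the last joint's range is limited). The gripper opens to 85 mm and grips with 20 to 120 N. Pads are 22 mm wide; open, the fingers measure 114 mm over their backs; the gripper's body (76 mm by 85 mm) begins 54 mm behind the grasp point. The pads swing forward as they close: fully open they stand 13 mm farther back than shut.
Start: joints at [1.221, 0.689, -0.195, 1.565, 0.157, 0.902, -0.215], TCP at [0.234, -0.58, 0.211] pointing down, gripper open.
Joint ranges: [-3.01, 3.01], [-0.46, 2.08], [-1.47, 1.51], [0.13, 2.56], [-1, 4.14], [0.04, 2.09], [-2.66, 2.66]. Speed limits (rad/s): [2.57, 2.57, 3.14, 3.14, 3.14, 3.14, 3.14].

INTERFACE

Orientations are given as a unit quaternion [w, x, y, z].
In Python, from cell import manip, grab_frame, camera_params, boxes_of, landmark_of gives the robot as it stands.
- The arm moves only by the tool jog_arm, never from a script. Its argument "motion" is a list of rows, each a list of 3 entries, a list of its own where there are three numbers: the turn, a rotation vector about the tool's x, y, z normalised to -1 to 1, where 1 is 180 degrees, then the shift along the tool's x, y, z normalised to -1 to 1, where 1 is 0.025 m, then the opening, from -1 (shut) to 1 (fully open), so that 0 is half open. In form: [[[ax, ay, az], [x, y, z], fingers], ...]. A call has 1 to 12 rows; each row shifts and turns the commanded pose from where the row before left it, along the tool's axes as they then stand; what a row does not reach is not made up. A row lasts 1/12 s, in which the tool goes at most 41.7 mm and 7.16 degrees, less where a joint would pass 70% of its speed; a pose out of reach is approached as far as the arm can. A call with a number of a shift or a turn outside -1 to 1 is refused whole. A call with a gripper value outside its range is refused whole. The fingers move at their own pace and stop on an object; "squeeze" is the grip in N (left out, the last holds). Time passes only in rows, so rows that do not move let the fingers close. It gives the time, the measured TCP pose, the force and the opening at its end, in the units of the state.
- manip.observe(): the state, without advancing time (a new reading comes with each control period).
- grab_frame(name): name is "scene" or "top"; returns (picture, depth): 400x640x3 uint8, red, green, blue; 400x640 float32, m along the optical axis (not along the pixel's ray), 0 where there is no reading.
- camera_params(name): a dict with "intrinsics" (3x3 intrinsics, pixels), "rvec" (rotation vector, rad) and "tvec" (3), from world to camera coordinates, as OpenCV has them. Camera axes: x right, y down, z forward; pixel columns grow to the right and rows downward; lengths in m; the calibration is good to about 2 mm. A picture is of the moment at which its call begins. camera_params takes no time and is no camera call.
- manip.sign_off(): hands the job in, once; it reports no verdict.
Trained networks look in the newest picture that a camera, given by its name, has taken for a name from the list of things; names that differ only in an ending like _2 or _b are one class to them, and where a whole thing is asked for, a point or a joint stands for the part that bears it (a point fixed in the world has none). Each returns a list of dicts, best first, with "confidence" (0 to 1); they miss things now and then, are a little off and sometimes report something else, mostly with a low value. They report only what shows in the picture. A call takes as long as a camera call. They do not tell look-alikes from the thing itself.
- boxes_of(camera, label): "centre" ([x, y, z] in m, in world coordinates, good to about 4 mm: the middle of the surface that is visible of it).
- landmark_of(camera, label): "centre" ([x, y, z] in m, in world coordinates, good to about 4 mm: a listed point, or the origin of a listed thing).
The state is a dict: "t": time; "joint_positions": joint angles; "joint_vel": joint speeds; "effort": joint torques, N m; "eef_pos": TCP position; "ee_rot": TCP orientation; "ft_force": force on the tool from outside, world axes, zero at the start; "ft_torque": the same for the moment, N m; "opening": finger opening in m.
Only numpy, scipy, OpenCV 4.12 (cv2) and the standard library are available. Lean on these libraries where they do the work, as an engineer would, in place of code of your own. Each camera call takes 0.05 s, during which the arm holds its last target.

TASK

Thread the brass ring weight onto the upright post of the squeeze unit's lever, so that it sits right down on the lever and swings the blue paddle closed, and let go of it. Then take the taper gauge by its orange handle from the wooden stand, slide its blade tip-down between the blue and the white paddle until it drags snugly against both, without wedging the paddles apart, and finish while still holding the gauge upright at that depth. Leave the vial, the screwdriver and the tray where they are.

Things in the scene. Friction and masses are not known exactly. Their poses are not given: they have to be found in the camera images.
- weight_center (a point): brass ring weight, about 0.4 kg, upright tube 48 mm outer diameter, 22 mm bore, 40 mm tall, standing on the bench at the start; this point is its centre, half-way up (20 mm)
- post_foot (a point): foot of the steel post on the squeeze unit's lever, on the post's axis, on the seat (32 mm wide) where the ring sits; the post is 12 mm in diameter and rises 57 mm above this point; 38 mm above the bench with the lever down, about 11 mm higher at the start, when lever and post lean 4 degrees as a light spring holds the blue paddle open; the ring's weight brings it down
- blue_arm (a joint): hinge angle of the blue paddle and its lever in rad: 0 = closed on its stop (lever level, weighted), 0.07 = fully open (start)
- blue_edge (a point): middle of the upper edge of the blue paddle's straight face (above it a lip flares outwards for 7 mm); the hinge lies 83 mm below this edge, so 0.01 rad opens the gap by 0.8 mm here; with the weight on, about 3 to 5 N at this edge pushes the paddle off its stop
- white_edge (a point): middle of the upper edge of the fixed white paddle's straight face, 115 mm above the bench (above it a lip flares outwards for 7 mm); axes: x along the gap, y across it from the white to the blue paddle, z up. Closed, the gap is 4.5 to 6.5 mm wide, unlike from start to start; the lever crosses about 80 mm below this edge; the post stands 140 mm away to the -y side
- gauge_grip (a point): centre of the taper gauge's orange handle, 22 mm (gauge x) by 16 mm (gauge y) by 50 mm tall, upright in the stand at the start, 110 mm above the bench; gauge z is up along the handle and gauge y the blade's thickness; both sides are alike; gauge mass about 60 g
- gauge_tip (a point): tip of the gauge's steel blade, 100 mm below the handle's centre; the blade is 70 mm long, 16 mm wide along gauge x and thickens evenly from 2 mm at the tip to 8 mm at the black collar (30 by 24 by 5 mm, 70 to 75 mm above the tip); snug between both paddles, it resists a push down with some 3 to 9 N
- gauge: the whole gauge; origin at the blade's tip, axes as for the handle
- white_paddle: the fixed white paddle, an upright plate 76 mm wide along x (the blue one is 60 mm); origin 103 mm below its edge point, at the gap face; same axes
- stand: fixed wooden stand of the gauge, 80 by 70 by 80 mm, origin under its centre; the gauge hangs by its collar in a slot 20 by 13 mm in its top and lifts straight out
- vial_center (a point): bystander: white vial with blue cap, 32 mm wide, 75 mm tall; its centre
- screwdriver: bystander: green-handled screwdriver, 170 mm long, lying on the bench
- tray: bystander: grey parts tray, 100 by 140 by 30 mm, on the bench
- weight: the whole ring weight; origin under its centre
Not all that is in view belongs to the job. Of the things that look like the gauge, the largest one is meant.

How it is judged:
By the outcome, as a careful person would: the job done as asked, in the order asked, and still so for the second after the job is handed in, while the arm keeps its last pose, push and grip.
It also fails if it takes over 67 s, if anything falls off the work surface, if the arm or the gripper's body presses on something with over 40 N, if the wrist force passes 120 N, or if a joint passes its speed limit or range.

## Working session

There is one attempt and no reset: what is moved stays moved. The work goes in short steps, Python scripts to look and compute and a tool call to move; the robot and the scene stay as the last step left them, time stands still between calls to the robot, and variables do not carry over. Pictures are saved under pics/ and viewed, and the job is handed in when it is done.

Besides the shell and the picture viewer there is one more tool, called after "Request:" in YAML: its name, and indented under it one key for each argument. jog_arm: Moves the arm, as the interface text tells. Its arguments: {"type":"object","properties":{"motion":{"type":"array","items":{"type":"array"}},"squeeze":{"type":"number"}},"required":["motion"]}

```bash
mkdir -p pics; ls; cat > h.py <<'E'
import numpy as np, cv2
from scipy.spatial.transform import Rotation as R
from cell import manip, grab_frame, camera_params, boxes_of, landmark_of
np.set_printoptions(precision=4,suppress=True)
def cam(n):
    p=camera_params(n);K=np.array(p['intrinsics']);Rm=cv2.Rodrigues(np.array(p['rvec'],float))[0];t=np.array(p['tvec'],float).ravel();return K,Rm,t
def proj(n,P):
    K,Rm,t=cam(n);c=np.atleast_2d(P)@Rm.T+t;u=c@K.T;return u[:,:2]/u[:,2:]
def cloud(n,d):
    K,Rm,t=cam(n);h,w=d.shape;v,u=np.mgrid[:h,:w]
    c=np.stack([(u-K[0,2])/K[0,0]*d,(v-K[1,2])/K[1,1]*d,d],-1)
    W=(c-t)@Rm;W[d==0]=np.nan;return W
def save(n,name,crop=None,s=1,marks=()):
    im,d=grab_frame(n);np.savez('last_%s.npz'%n,im=im,d=d)
    o=im[:,:,::-1].copy()
    if crop: x0,y0,x1,y1=crop;o=o[y0:y1,x0:x1]
    if s!=1:o=cv2.resize(o,None,fx=s,fy=s,interpolation=cv2.INTER_CUBIC)
    cv2.imwrite('pics/'+name,o);return im,d
E
python3 - <<'E'
from h import *
save('scene','s0.png');save('top','t0.png')
for n in ('scene','top'):
    K,Rm,t=cam(n);print(n,K[0,0],-Rm.T@t)
    for l in ['weight_center','post_foot','blue_edge','white_edge','gauge_grip','gauge_tip','stand','vial_center','screwdriver','tray']:
        for r in landmark_of(n,l)[:4]: print(n,l,np.round(r['centre'],3),round(r['confidence'],2),proj(n,r['centre'])[0].round())
s=manip.observe();print({k:np.round(v,3) for k,v in s.items()}, manip.pinch_z)
E
```

```text
pics
scene 429.7241322458373 [ 0.9835 -0.7819  0.9587]
scene weight_center [ 0.492 -0.316  0.114] 0.54 [245. 249.]
scene weight_center [0.512 0.297 0.019] 0.48 [358. 142.]
scene post_foot [ 0.559 -0.088  0.05 ] 0.66 [315. 214.]
scene post_foot [0.505 0.05  0.117] 0.29 [321. 162.]
scene blue_edge [0.503 0.053 0.117] 0.67 [321. 162.]
scene white_edge [0.509 0.047 0.114] 0.82 [322. 164.]
scene white_edge [0.511 0.294 0.021] 0.61 [357. 142.]
scene gauge_grip [ 0.49  -0.424  0.008] 0.68 [225. 305.]
scene gauge_grip [0.507 0.298 0.004] 0.65 [357. 145.]
scene gauge_grip [ 0.341 -0.274  0.007] 0.64 [215. 241.]
scene gauge_grip [ 0.494 -0.318  0.113] 0.61 [245. 250.]
scene gauge_tip [ 0.408 -0.283  0.005] 0.55 [233. 253.]
scene stand [ 0.496 -0.317  0.004] 0.95 [252. 275.]
scene vial_center [0.725 0.13  0.039] 0.47 [398. 189.]
scene screwdriver [ 0.748 -0.163 -0.001] 0.8 [363. 270.]
scene tray [0.69  0.345 0.002] 0.96 [411. 153.]
top 408.3994543954795 [ 0.4048 -0.0677  1.1446]
top weight_center [0.511 0.29  0.027] 0.56 [196. 226.]
top post_foot [ 0.553 -0.086  0.049] 0.84 [333. 207.]
top blue
[... 467 characters left out ...]
]
top stand [ 0.485 -0.312 -0.001] 0.64 [414. 232.]
top vial_center [0.726 0.127 0.04 ] 0.56 [255. 148.]
top screwdriver [ 0.75  -0.164  0.001] 0.63 [358. 141.]
top tray [ 0.69   0.348 -0.   ] 0.91 [181. 165.]
{'t': np.float64(1.1), 'joint_positions': array([ 1.221,  0.689, -0.195,  1.565,  0.157,  0.903, -0.215]), 'joint_vel': array([ 0.001, -0.001, -0.001,  0.   ,  0.001, -0.001, -0.001]), 'effort': array([ -0.   , -53.956,  -1.267, -15.889,   0.01 ,   0.001,  -0.   ]), 'eef_pos': array([ 0.234, -0.58 ,  0.211]), 'ee_rot': array([-0.586,  0.586, -0.395,  0.395]), 'ft_force': array([ 0.083,  0.055, -0.198]), 'ft_torque': array([ 0.004, -0.019,  0.036]), 'opening': np.float64(0.085)} -0.0187
```

View pics/s0.png

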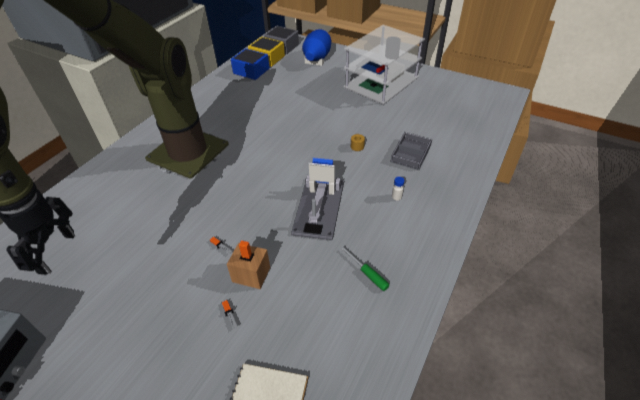

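View pics/t0.png

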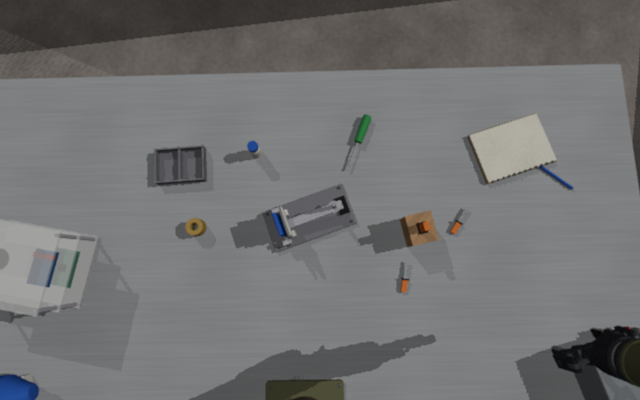

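```bash
python3 - <<'E'
from h import *
z=np.load('last_scene.npz');a=cv2.resize(z['im'][120:330,180:380,::-1],None,fx=3.9,fy=2.8*1.0,interpolation=3)
a=cv2.resize(z['im'][130:330,190:390,::-1],None,fx=3,fy=3,interpolation=3);cv2.imwrite('pics/s0c.png',a)
z=np.load('last_top.npz');a=cv2.resize(z['im'][180:310,170:430,::-1],None,fx=3,fy=3,interpolation=3);cv2.imwrite('pics/t0c.png',a)
E
```

```text
(no output)
```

View pics/s0c.png

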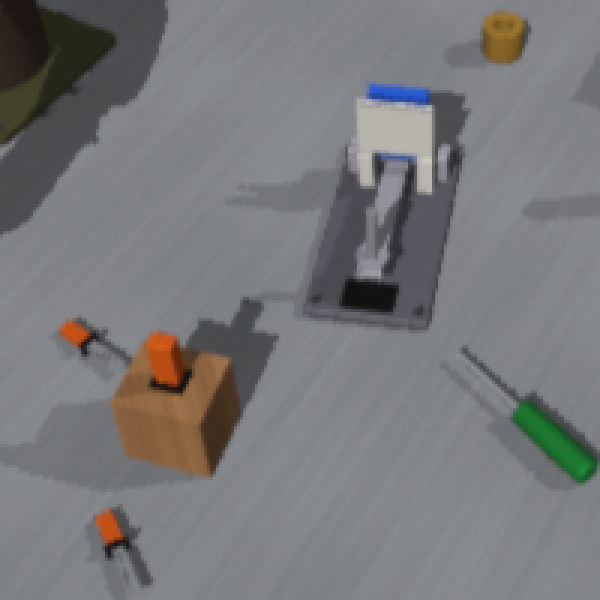

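View pics/t0c.png

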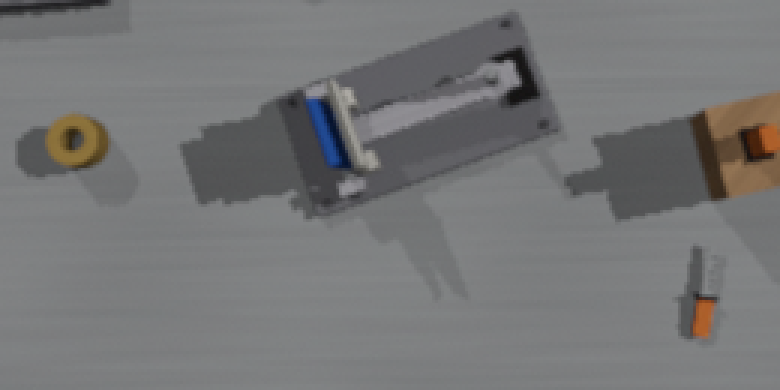

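The gauge stands upright in the wooden stand at scene (246,250) and top (423,227). The lookalikes lie on the bench at scene (217,243) and (228,308) and are smaller, so the stand one is meant and the crop confirms it. The ring is at top (196,227), the post at top (333,207) and the paddles at top (281,221). Next I'll take refined measurements from the depth data.

```bash
python3 - <<'E'
from h import *
s=manip.observe();q=s['ee_rot'];print(R.from_quat([q[1],q[2],q[3],q[0]]).as_matrix())
for n in ('top','scene'):
    z=np.load(f'last_{n}.npz');im=z['im'].astype(int);W=cloud(n,z['d']);X,Y,Z=W[...,0],W[...,1],W[...,2]
    r,g,b=im[...,0],im[...,1],im[...,2]
    near=lambda x,y,rad:(np.hypot(X-x,Y-y)<rad)
    m=near(.512,.295,.05)&(Z>.034)&(Z<.05);P=W[m];print(n,'ring top',m.sum(),P.mean(0),P.min(0),P.max(0))
    if m.sum()>10: print('  circ',cv2.minEnclosingCircle(P[:,:2].astype(np.float32)), 'bench z',np.nanmedian(Z[near(.45,.2,.03)]))
    m=near(.556,-.087,.03)&(Z>.062)&(Z<.12);P=W[m];print(' post',m.sum(),P.mean(0));print(P[np.argsort(P[:,2])][::max(1,len(P)//12)])
    m=near(.51,.05,.06)&(Z>.09)&(Z<.14)
    bl=m&(b>1.5*r)&(b>80); wh=m&(abs(r-b)<60)&(r>110)
    for nm,mm in(('blue',bl),('white',wh)):
        P=W[mm];print(' ',nm,mm.sum(),P.mean(0),P.max(0))
        if mm.sum()>8:
            l=cv2.fitLine(P[:,:2].astype(np.float32),cv2.DIST_HUBER,0,.01,.01).ravel();print('   line',l,np.degrees(np.arctan2(l[1],l[0])))
    m=near(.492,-.315,.03)&(Z>.095)&(r>1.8*b)&(r>1.6*g);P=W[m];print(' handle',m.sum(),P.mean(0),P.min(0),P.max(0))
    m=near(.492,-.315,.03)&(Z>.128);P=W[m]
    if m.sum()>4: print('  top',m.sum(),P.mean(0),cv2.minAreaRect(P[:,:2].astype(np.float32)))
    m=near(.492,-.315,.07)&(Z>.075)&(Z<.085);P=W[m];print('  standtop',m.sum(),P.mean(0),cv2.minAreaRect(P[:,:2].astype(np.float32)))
E
```

```text
[[ 0.3744  0.      0.9273]
 [-0.9273 -0.0001  0.3744]
 [ 0.0001 -1.     -0.    ]]
top ring top 196 [0.5099 0.2946 0.0397] [0.4881 0.2714 0.0345] [0.5324 0.3174 0.0451]
  circ ((0.5103486776351929, 0.29507479071617126), 0.024082861840724945) bench z 0.0002654397761500117
 post 25 [ 0.5532 -0.0856  0.097 ]
[[ 0.5503 -0.0835  0.0686]
 [ 0.5499 -0.0861  0.071 ]
 [ 0.5532 -0.0912  0.085 ]
 [ 0.5504 -0.0885  0.0866]
 [ 0.5492 -0.0831  0.0964]
 [ 0.5507 -0.0856  0.1036]
 [ 0.5506 -0.0831  0.1047]
 [ 0.553  -0.0882  0.1054]
 [ 0.553  -0.0857  0.1058]
 [ 0.5582 -0.0807  0.1064]
 [ 0.5555 -0.0832  0.1067]
 [ 0.558  -0.0858  0.1071]
 [ 0.5551 -0.0805  0.1101]]
  blue 116 [0.5038 0.0561 0.1167] [0.5335 0.0691 0.1254]
   line [0.9449 0.3275 0.5038 0.0561] 19.117014
  white 71 [0.5152 0.0386 0.1187] [0.549  0.0667 0.1277]
   line [0.9422 0.3351 0.5084 0.0351] 19.578014
 handle 85 [ 0.4894 -0.3103  0.127 ] [ 0.479  -0.3228  0.095 ] [ 0.4992 -0.3034  0.1393]
  top 63 [ 0.4909 -0.3124  0.1349] ((0.4910452365875244, -0.313175767660141), (0.02132425829768181, 0.01592446304857731), 12.553956031799316)
 
[... 674 characters left out ...]
.5555 -0.0938  0.1052]
 [ 0.5515 -0.081   0.1073]
 [ 0.5515 -0.0865  0.1083]
 [ 0.557  -0.0904  0.1107]]
  blue 112 [0.507  0.0559 0.1191] [0.5348 0.0692 0.1283]
   line [0.9493 0.3145 0.5022 0.0541] 18.329031
  white 242 [0.5136 0.0366 0.1079] [0.5479 0.0593 0.1287]
   line [0.9406 0.3396 0.5136 0.0366] 19.84974
 handle 145 [ 0.4946 -0.318   0.1212] [ 0.4811 -0.325   0.0951] [ 0.5034 -0.3043  0.1399]
  top 65 [ 0.4926 -0.316   0.135 ] ((0.4909389615058899, -0.3143010437488556), (0.022032495588064194, 0.018388250842690468), 13.458759307861328)
  standtop 591 [ 0.4965 -0.3203  0.0816] ((0.49101483821868896, -0.31450870633125305), (0.08190298825502396, 0.07286223769187927), 11.909526824951172)
```

Request:
jog_arm:
  motion:
    - [[0, 0.0144, 0], [0, 0, 0.5], 1]
    - [[0, 0, 0], [-0.73, 0, 1], 1]
    - [[0, 0, 0], [-0.73, 0, 1], 1]
    - [[0, 0, 0], [-0.73, 0, 1], 1]
    - [[0, 0, 0], [-0.73, 0, 1], 1]
    - [[0, 0, 0], [-0.73, 0, 1], 1]
    - [[0, 0, 0], [-0.73, 0, 1], 1]
    - [[0, 0, 0], [-0.73, 0, 1], 1]
    - [[0, 0, 0], [-0.73, 0, 1], 1]
    - [[0, 0, 0], [-0.73, 0, 1], 1]
    - [[0, 0, 0], [-0.73, 0, 1], 1]
    - [[0, 0, 0], [-0.73, 0, 1], 1]
  squeeze: 60

```text
t: 2.1
eef_pos: [0.4392, -0.2929, 0.2107]
ee_rot: [-0.577, 0.577, -0.408, 0.409]
ft_force: [0.8, -0.4, 0.0]
opening: 0.0854
```

```bash
cat > st.py <<'E'
import sys
from h import *
s=manip.observe();q=s['ee_rot'];M=R.from_quat([q[1],q[2],q[3],q[0]]).as_matrix()
print('t',round(s['t'],2),'p',s['eef_pos'],'yaw',round(np.degrees(np.arctan2(M[1,0],M[0,0])),2),'down',M[:,1],'F',s['ft_force'],'T',s['ft_torque'],'open',s['opening'],'j',s['joint_positions'])
if len(sys.argv)>3:
    g=np.array([float(a) for a in sys.argv[1:4]])-s['eef_pos'];print('shift units',M.T@g/0.025)
E
python3 st.py 0.510 0.294 0.150
```

```text
t 2.1 p [ 0.4392 -0.2929  0.2107] yaw -70.6 down [ 0.0004 -0.0003 -1.    ] F [ 0.7693 -0.4256  0.0223] T [-0.0342 -0.0368 -0.0012] open 0.08541255032475419 j [ 0.5946  0.5607 -0.1491  1.8594  0.1189  0.7295 -0.853 ]
shift units [-21.203    2.4214  10.4694]
```

Request:
jog_arm:
  motion:
    - [[0, 0, 0], [-1, 0, 0.8], 1]
    - [[0, 0, 0], [-1, 0, 0.8], 1]
    - [[0, 0, 0], [-1, 0, 0.8], 1]
    - [[0, 0, 0], [-1, 0, 0.6], 1]
    - [[0, 0, 0], [-1, 0, 0.5], 1]
    - [[0, 0, 0], [-1, 0, 0.5], 1]
    - [[0, 0, 0], [-1, 0, 0.5], 1]
    - [[0, 0, 0], [-1, 0, 0.5], 1]
    - [[0, 0, 0], [-1, 0, 0.5], 1]
    - [[0, 0, 0], [-1, 0, 0.5], 1]
    - [[0, 0, 0], [-1, 0, 0.5], 1]
    - [[0, 0, 0], [-1, 0, 0.5], 1]

```text
t: 3.1
eef_pos: [0.504, 0.0484, 0.2107]
ee_rot: [0.577, -0.577, 0.408, -0.409]
ft_force: [0.0, 0.7, -0.5]
opening: 0.0852
```

```bash
python3 st.py 0.510 0.294 0.150
```

```text
t 3.1 p [0.504  0.0484 0.2107] yaw -70.6 down [ 0.0005  0.     -1.    ] F [ 0.022   0.7102 -0.466 ] T [ 0.0913 -0.0497  0.0596] open 0.08519892292501235 j [-0.1191  0.5332 -0.1053  1.9216  0.0841  0.6905 -1.507 ]
shift units [-9.1868  2.4273  3.4909]
```

Request:
jog_arm:
  motion:
    - [[0, 0, 0], [-1, 0, 0.4], 1]
    - [[0, 0, 0], [-1, 0, 0.4], 1]
    - [[0, 0, 0], [-1, 0, 0.4], 1]
    - [[0, 0, 0], [-1, 0, 0.4], 1]
    - [[0, 0, 0], [-1, 0, 0.4], 1]
    - [[0, 0, 0], [-1, 0.4, 0.4], 1]
    - [[0, 0, 0], [-1, 0.5, 0.3], 1]
    - [[0, 0, 0], [-1, 0.5, 0.3], 1]
    - [[0, 0, 0], [-0.5, 0.5, 0], 1]
    - [[0, 0, 0], [0, 0.5, 0], 1]
    - [[0, 0, 0], [0, 0, 0], 1]

```text
t: 4.02
eef_pos: [0.5019, 0.273, 0.1483]
ee_rot: [-0.576, 0.579, -0.409, 0.407]
ft_force: [0.2, -0.4, 0.7]
opening: 0.0854
```

```bash
python3 - <<'E'
from h import *
save('top','t1.png',(140,180,260,270),5)
E
python3 st.py 0.510 0.294 0.006
```

```text
t 4.07 p [0.503  0.272  0.1495] yaw -70.56 down [-0.0022 -0.0017 -1.    ] F [-0.5166 -0.9032 -0.2722] T [-0.0728 -0.0339  0.0063] open 0.08553173816470581 j [-0.537   0.6982 -0.0669  1.791   0.0707  0.6574 -1.8759]
shift units [-0.7423  5.7375  0.5716]
```

View pics/t1.png

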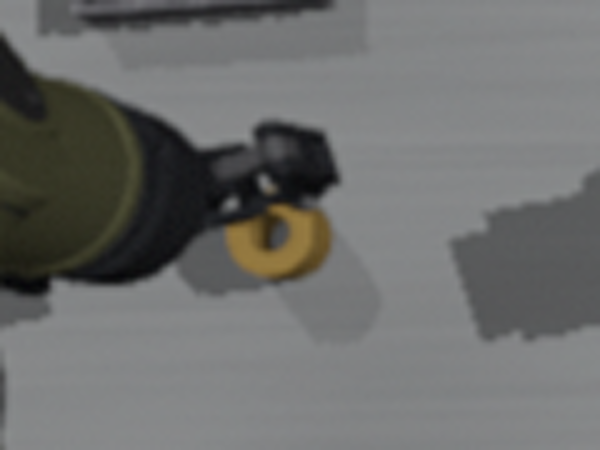

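Request:
jog_arm:
  motion:
    - [[0, 0, 0], [-0.74, 0, 0.57], 1]
    - [[0, 0, 0], [0, 1, 0], 1]
    - [[0, 0, 0], [0, 1, 0], 1]
    - [[0, 0, 0], [0, 0.6, 0], 1]
    - [[0, 0, 0], [0, 0, 0], 1]

```text
t: 4.48
eef_pos: [0.5102, 0.2924, 0.0835]
ee_rot: [-0.575, 0.578, -0.409, 0.409]
ft_force: [-0.5, -0.8, -0.4]
opening: 0.0854
```

```bash
python3 st.py 0.510 0.294 0.006
```

```text
t 4.48 p [0.5102 0.2924 0.0835] yaw -70.68 down [-0.0036 -0.0032 -1.    ] F [-0.4732 -0.8321 -0.3648] T [-0.0045  0.0087  0.0347] open 0.08535991565454451 j [-0.5675  0.8146 -0.0554  1.7828  0.0781  0.5511 -1.9058]
shift units [-0.0674  3.0989  0.0287]
```

Request:
jog_arm:
  motion:
    - [[0, 0, 0], [-0.06, 0.8, 0], 1]
    - [[0, 0, 0], [0, 0.8, 0], 1]
    - [[0, 0, 0], [0, 0.8, 0], 1]
    - [[0, 0, 0], [0, 0.5, 0], 1]
    - [[0, 0, 0], [0, 0.2, 0], 1]
    - [[0, 0, 0], [0, 0, 0], 0]
    - [[0, 0, 0], [0, 0, 0], -1]
    - [[0, 0, 0], [0, 0, 0], -1]
    - [[0, 0, 0], [0, 0, 0], -1]
    - [[0, 0, 0], [0, 0, 0], -1]
    - [[0, 0, 0], [0, 0, 0], -1]
    - [[0, 0, 0], [0, 0, 0], -1]

```text
t: 5.48
eef_pos: [0.5119, 0.2962, 0.0097]
ee_rot: [0.578, -0.576, 0.408, -0.409]
ft_force: [0.2, 0.6, 5.7]
opening: 0.0448
```

```bash
python3 st.py 0.510 0.294 0.006
```

```text
t 5.48 p [0.5119 0.2962 0.0097] yaw -70.62 down [ 0.0024  0.001  -1.    ] F [0.2256 0.5854 5.6767] T [-0.2039  0.0933 -0.0224] open 0.04481142725889778 j [-0.5783  0.9347 -0.043   1.8019  0.0894  0.4043 -1.9186]
shift units [ 0.0568  0.1491 -0.0993]
```

```bash
python3 - <<'E'
from h import *
save('top','t2.png',(140,180,260,270),5)
save('scene','s2.png',(300,80,420,200),5)
E
python3 st.py 0.510 0.294 0.006
```

```text
t 5.58 p [0.5119 0.2962 0.0097] yaw -70.62 down [ 0.0024  0.001  -1.    ] F [-0.3329 -0.8894  4.7801] T [-0.2027  0.0944 -0.0561] open 0.04464440387228588 j [-0.5783  0.9347 -0.043   1.8019  0.0894  0.4043 -1.9186]
shift units [ 0.0572  0.1487 -0.0993]
```

View pics/t2.png

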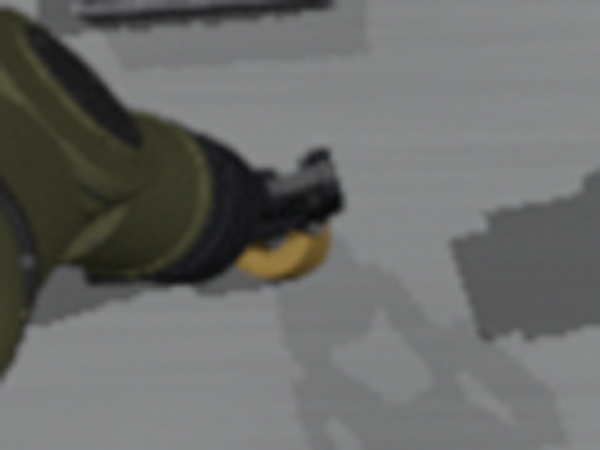

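View pics/s2.png

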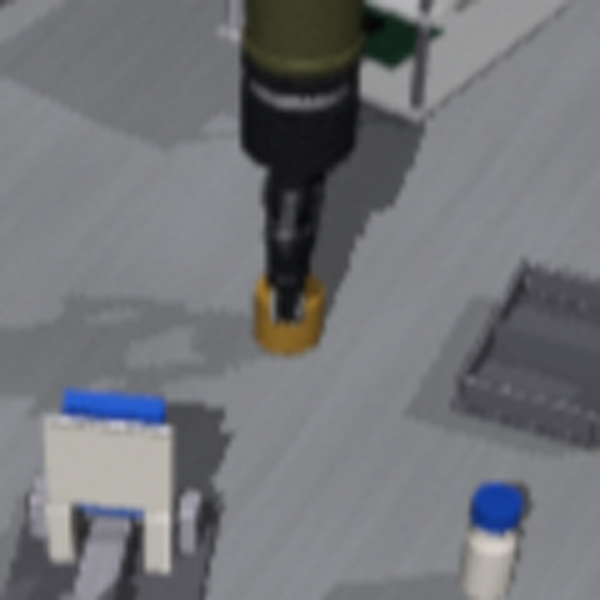

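Request:
jog_arm:
  motion:
    - [[0, 0, 0], [0, -0.3, 0], -1]
    - [[0, 0, 0], [0, -0.8, 0], -1]
    - [[0, 0, 0], [0, -1, 0], -1]
    - [[0, 0, 0], [0, -1, 0], -1]
    - [[0, 0, 0], [0, -1, 0], -1]
    - [[0, 0, 0], [0, -1, 0], -1]
    - [[0, 0, 0], [0, -1, 0], -1]
    - [[0, 0, 0], [0.5, -0.5, -0.1], -1]
    - [[0, 0, 0], [0.9, 0, -0.2], -1]
    - [[0, 0, 0], [1, 0, -0.2], -1]
    - [[0, 0, 0], [1, 0, -0.2], -1]
    - [[0, 0, 0], [1, 0, -0.2], -1]

```text
t: 6.58
eef_pos: [0.5253, 0.1818, 0.1728]
ee_rot: [-0.576, 0.578, -0.409, 0.409]
ft_force: [1.1, -0.1, -5.0]
opening: 0.0444
```

Request:
jog_arm:
  motion:
    - [[0, 0, 0], [1, 0, -0.2], -1]
    - [[0, 0, 0], [1, 0, -0.2], -1]
    - [[0, 0, 0], [1, 0, -0.2], -1]
    - [[0, 0, 0], [1, 0, -0.2], -1]
    - [[0, 0, 0], [1, 0, -0.2], -1]
    - [[0, 0, 0], [1, 0, -0.2], -1]
    - [[0, 0, 0], [1, 0, -0.2], -1]
    - [[0, 0, 0], [1, 0, -0.2], -1]
    - [[0, 0, 0], [0.6, 0, -0.2], -1]
    - [[0, 0, 0], [0, 0, 0], -1]
    - [[0, 0, 0], [0, 0, 0], -1]

```text
t: 7.5
eef_pos: [0.5538, -0.0355, 0.1727]
ee_rot: [-0.576, 0.577, -0.41, 0.409]
ft_force: [-0.3, -0.4, -3.8]
opening: 0.0443
```

```bash
python3 st.py 0.557 -0.085 0.16
python3 - <<'E'
from h import *
save('top','t3.png',(270,160,390,250),5)
save('scene','s3.png',(240,130,360,250),5)
for n in('top','scene'):
    for l in('weight_center','post_foot'):
        for r in landmark_of(n,l)[:2]: print(n,l,np.round(r['centre'],4),r['confidence'])
E
```

```text
t 7.5 p [ 0.5538 -0.0355  0.1727] yaw -70.81 down [-0.0016 -0.001  -1.    ] F [-0.2786 -0.3882 -3.8225] T [0.1193 0.0086 0.0012] open 0.044344516901224255 j [ 0.0565  0.6465 -0.1262  1.8201  0.1218  0.6841 -1.3749]
shift units [ 1.9117  0.509  -0.5305]
scene weight_center [ 0.5537 -0.032   0.1832] 0.63
scene post_foot [ 0.5603 -0.0891  0.0511] 0.6
```

View pics/t3.png

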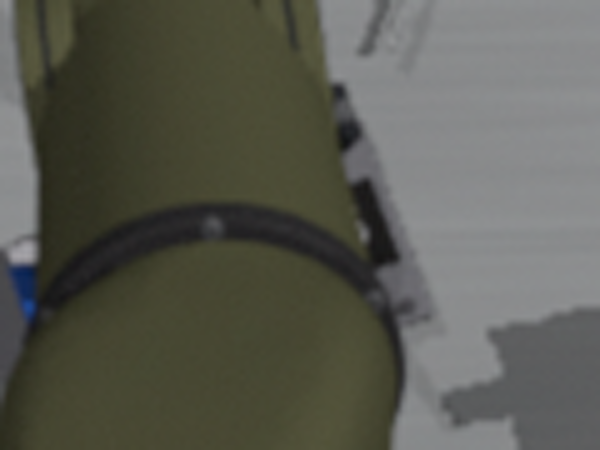

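View pics/s3.png

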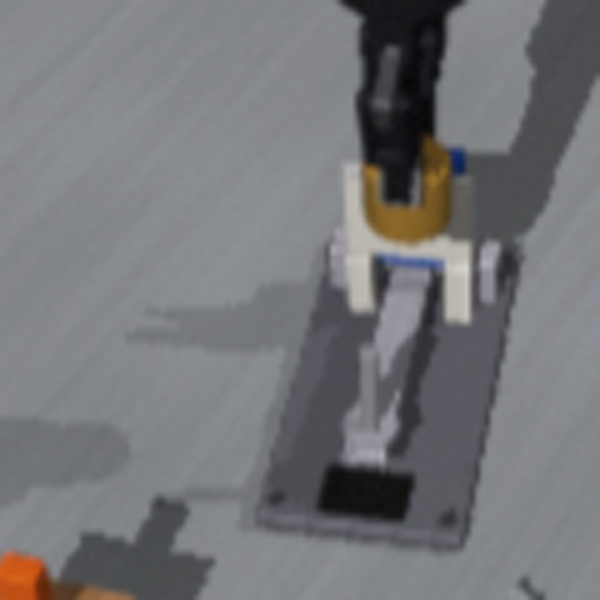

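```bash
cat > fit.py <<'E'
from h import *
from scipy.optimize import least_squares
def load(n):
    z=np.load(f'last_{n}.npz');im=z['im'].astype(int);return im,cloud(n,z['d'])
def cylfit(n,P,rad):
    C=cam(n);c=-C[1].T@C[2]
    f=lambda x:np.hypot(P[:,0]-x[0],P[:,1]-x[1])-rad
    d=P[:,:2].mean(0)-c[:2];d/=np.linalg.norm(d)
    r=least_squares(f,P[:,:2].mean(0)+d*rad*.8,loss='soft_l1',f_scale=.002);return r.x,np.median(abs(r.fun))
def brass(im,W,xy,rad=.06):
    r,g,b=im[...,0],im[...,1],im[...,2]
    return (np.hypot(W[...,0]-xy[0],W[...,1]-xy[1])<rad)&(r>1.7*b)&(r>g*1.15)&(r-b>40)
E
python3 - <<'E'
from fit import *
im,W=load('scene')
s=manip.observe();p=s['eef_pos']
m=brass(im,W,p[:2]);P=W[m];print(m.sum(),P.min(0),P.max(0),np.percentile(P[:,2],[2,98]))
print('ring',cylfit('scene',P[(P[:,2]<np.percentile(P[:,2],75))],.024),'tcp',p)
v,u=np.where(m);print(u.min(),u.max(),v.min(),v.max())
# post
Z=W[...,2]
m=(np.hypot(W[...,0]-.557,W[...,1]+.086)<.018)&(Z>.062)&(Z<.103);P=W[m];print(m.sum(),cylfit('scene',P,.006))
for a,b in((.062,.075),(.075,.09),(.09,.104)):
    Q=P[(P[:,2]>a)&(P[:,2]<b)];print(a,len(Q),cylfit('scene',Q,.006))
v,u=np.where(m);print(np.c_[u,v][::5].T)
for z in (.049,.106): print(proj('scene',[[.557,-.083,z],[.5585,-.0875,z]]))
E
```

```text
193 [ 0.521  -0.0671  0.1659] [0.5836 0.0107 0.6113] [0.1671 0.5836]
ring (array([ 0.5517, -0.0331]), np.float64(0.0007791673156257051)) tcp [ 0.5549 -0.0319  0.173 ]
311 340 1 177
41 (array([ 0.5547, -0.0865]), np.float64(0.0008277767791246256))
0.062 11 (array([ 0.5562, -0.0867]), np.float64(0.0004883366092918824))
0.075 17 (array([ 0.5544, -0.0868]), np.float64(0.000631900190594655))
0.09 13 (array([ 0.5537, -0.0857]), np.float64(0.0008300405323311737))
[[315 314 315 312 313 314 315 312 314]
 [201 203 204 206 207 208 209 211 212]]
[[315.0593 213.3058]
 [314.7422 214.534 ]]
[[314.4024 199.4464]
 [314.0724 200.6793]]
```

```bash
python3 - <<'E'
from fit import *
im,W=load('scene')
o=cv2.resize(im[190:230,300:330].astype(np.uint8)[:,:,::-1],None,fx=14,fy=14,interpolation=0);cv2.imwrite('pics/post.png',o)
E
```

```text
(no output)
```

View pics/post.png

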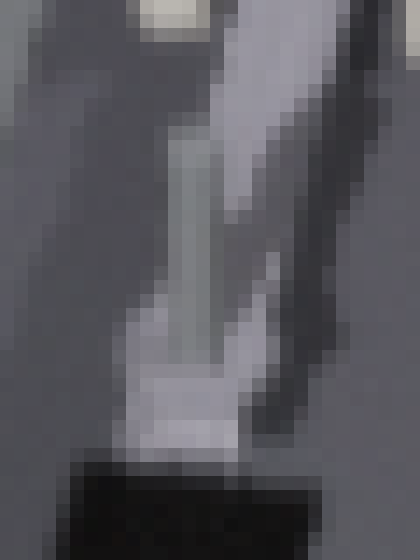

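Request:
jog_arm:
  motion:
    - [[0, 0, 0], [0.7, 0, -0.2], -1]
    - [[0, 0, 0], [0.7, 0, -0.2], -1]
    - [[0, 0, 0], [0.6, 0.3, -0.15], -1]
    - [[0, 0, 0], [0, 0.8, 0], -1]
    - [[0, 0, 0], [0, 0.4, 0], -1]
    - [[0, 0, 0], [0, 0, 0], -1]
    - [[0, 0, 0], [0, 0, 0], -1]
    - [[0, 0, 0], [0, 0, 0], -1]

```text
t: 8.47
eef_pos: [0.5592, -0.0836, 0.136]
ee_rot: [0.578, -0.577, 0.408, -0.408]
ft_force: [0.5, 0.1, -2.8]
opening: 0.0443
```

```bash
python3 - <<'E'
from fit import *
im,d=save('scene','s4.png',(275,150,355,230),7)
im,W=load('scene')
s=manip.observe();p=s['eef_pos']
m=brass(im,W,p[:2],.04)&(W[...,2]<p[2]+.04);P=W[m];print(m.sum(),P.min(0),P.max(0))
print('ring',cylfit('scene',P[(P[:,2]<np.percentile(P[:,2],75))],.024),'tcp',p)
Z=W[...,2]
m=(np.hypot(W[...,0]-.557,W[...,1]+.086)<.018)&(Z>.062)&(Z<.106);P=W[m];print(m.sum(),cylfit('scene',P,.006))
E
python3 st.py .5585 -.0835 .11
```

```text
180 [ 0.5431 -0.1096  0.1069] [ 0.5818 -0.0632  0.1718]
ring (array([ 0.5568, -0.0832]), np.float64(0.000828559109441733)) tcp [ 0.5594 -0.0838  0.1363]
44 (array([ 0.5546, -0.0866]), np.float64(0.000912651686616809))
t 8.52 p [ 0.5594 -0.0838  0.1363] yaw -70.51 down [ 0.0016  0.0003 -1.    ] F [-0.0699  0.7716 -3.1766] T [-0.0153  0.0196  0.0264] open 0.04452318996119281 j [ 0.143   0.7105 -0.1273  1.8228  0.1432  0.6156 -1.3014]
shift units [-0.0258  1.0514 -0.0323]
```

View pics/s4.png

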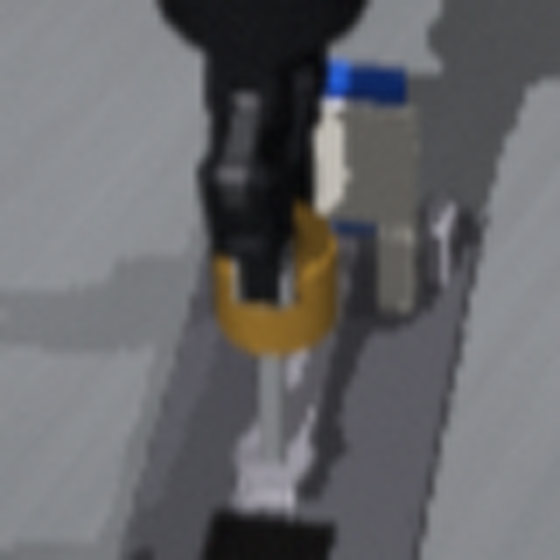

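Request:
jog_arm:
  motion:
    - [[0, 0, 0], [0.03, 0, -0.09], -1]
    - [[0, 0, 0], [0, 0.3, 0], -1]
    - [[0, 0, 0], [0, 0.3, 0], -1]
    - [[0, 0, 0], [0, 0.3, 0], -1]
    - [[0, 0, 0], [0, 0.3, 0], -1]
    - [[0, 0, 0], [0, 0, 0], -1]
    - [[0, 0, 0], [0, 0, 0], -1]

```text
t: 9.1
eef_pos: [0.5562, -0.0862, 0.1046]
ee_rot: [-0.577, 0.577, -0.409, 0.408]
ft_force: [0.1, -0.1, -3.7]
opening: 0.0443
```

```bash
python3 - <<'E'
from fit import *
im,d=save('scene','s5.png',(275,150,355,230),7)
E
python3 st.py .5575 -.0852 .07
```

```text
t 9.15 p [ 0.5567 -0.0862  0.1052] yaw -70.6 down [-0.0005  0.     -1.    ] F [-0.0576  0.5934 -4.2992] T [-0.0135 -0.058   0.0287] open 0.04418249773267868 j [ 0.1407  0.7567 -0.1165  1.8494  0.1546  0.5448 -1.309 ]
shift units [-0.028   1.4064  0.0449]
```

View pics/s5.png

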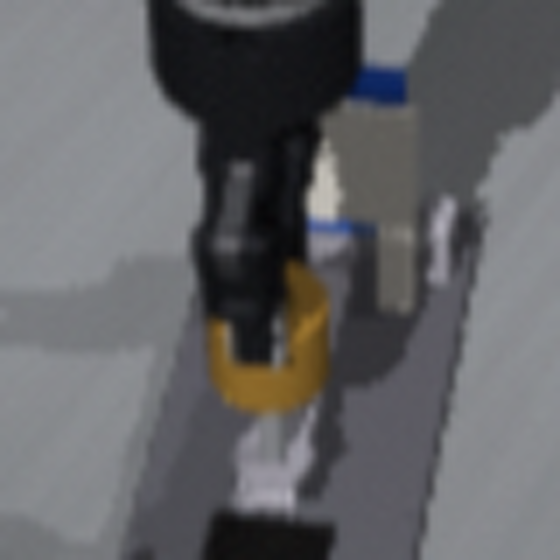

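Request:
jog_arm:
  motion:
    - [[0, 0, 0], [0, 0.3, 0], -1]
    - [[0, 0, 0], [0, 0.3, 0], -1]
    - [[0, 0, 0], [0, 0.3, 0], -1]
    - [[0, 0, 0], [0.02, 0.3, 0], -1]
    - [[0, 0, 0], [0.02, 0.2, 0], -1]
    - [[0, 0, 0], [0, 0, 0], -1]
    - [[0, 0, 0], [0, 0, 0], -1]

```text
t: 9.73
eef_pos: [0.5569, -0.0873, 0.07]
ee_rot: [-0.577, 0.577, -0.409, 0.408]
ft_force: [-0.2, 0.6, -3.0]
opening: 0.0446
```

```bash
python3 st.py .5575 -.0872 .05
```

```text
t 9.73 p [ 0.5569 -0.0873  0.07  ] yaw -70.6 down [-0.0008 -0.0001 -1.    ] F [-0.2147  0.585  -2.9579] T [-0.0432 -0.0099  0.0252] open 0.04458501105835456 j [ 0.1343  0.8138 -0.1033  1.8664  0.1665  0.4705 -1.3178]
shift units [0.0056 0.8009 0.0258]
```

Request:
jog_arm:
  motion:
    - [[0, 0, 0], [0.02, 0.2, 0], -1]
    - [[0, 0, 0], [0.02, 0.2, 0], -1]
    - [[0, 0, 0], [0.02, 0.2, 0], -1]
    - [[0, 0, 0], [0.02, 0.15, 0], -1]
    - [[0, 0, 0], [0, 0, 0], -1]
    - [[0, 0, 0], [0, 0, 0], -1]

```text
t: 10.23
eef_pos: [0.5579, -0.0891, 0.0516]
ee_rot: [0.577, -0.577, 0.409, -0.409]
ft_force: [-0.1, -0.7, -2.4]
opening: 0.0444
```

```bash
python3 st.py .5575 -.0872 .05;python3 - <<'E'
from fit import *
im,d=save('scene','s6.png',(275,150,355,230),7)
E
```

```text
t 10.23 p [ 0.5579 -0.0891  0.0516] yaw -70.6 down [-0.  0. -1.] F [-0.1223 -0.6561 -2.3655] T [ 0.0792 -0.0461 -0.0465] open 0.044441123278782725 j [ 0.1333  0.8454 -0.0967  1.8704  0.1726  0.4338 -1.32  ]
shift units [-0.0748  0.064   0.0109]
```

View pics/s6.png

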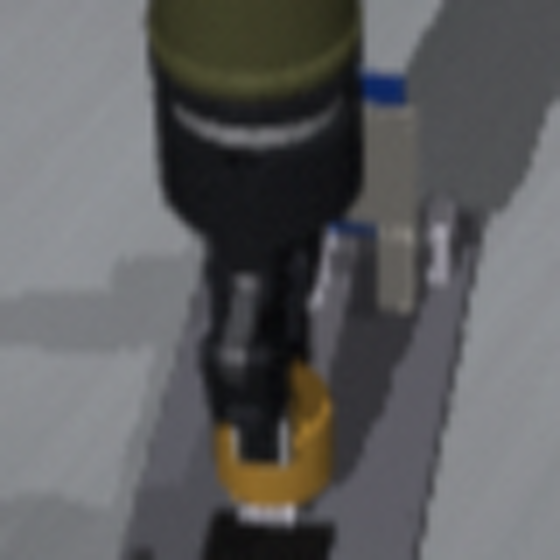

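Request:
jog_arm:
  motion:
    - [[0, 0, 0], [0, 0.08, 0], -1]
    - [[0, 0, 0], [0, 0, 0], 0.2]
    - [[0, 0, 0], [0, 0, 0], 0.4]
    - [[0, 0, 0], [0, 0, 0], 0.8]
    - [[0, 0, 0], [0, 0, 0], 1]
    - [[0, 0, 0], [0, 0, 0], 1]
    - [[0, 0, 0], [0, 0, 0], 1]
    - [[0, 0, 0], [0, -0.3, 0], 1]
    - [[0, 0, 0], [0, -0.6, 0], 1]

```text
t: 11.03
eef_pos: [0.5564, -0.0889, 0.0715]
ee_rot: [-0.577, 0.578, -0.41, 0.408]
ft_force: [0.9, 0.4, -0.6]
opening: 0.0853
```

```bash
python3 st.py .491 -.3138 .2;python3 - <<'E'
from fit import *
im,d=save('scene','s7.png',(275,150,355,230),7)
E
```

```text
t 11.03 p [ 0.5564 -0.0889  0.0715] yaw -70.59 down [-0.0034  0.0002 -1.    ] F [ 0.8916  0.4017 -0.5866] T [-0.0338 -0.0218 -0.0205] open 0.0852731201424385 j [ 0.1384  0.8121 -0.1052  1.8634  0.1665  0.4779 -1.3145]
shift units [ 7.606  -5.1333 -5.474 ]
```

View pics/s7.png

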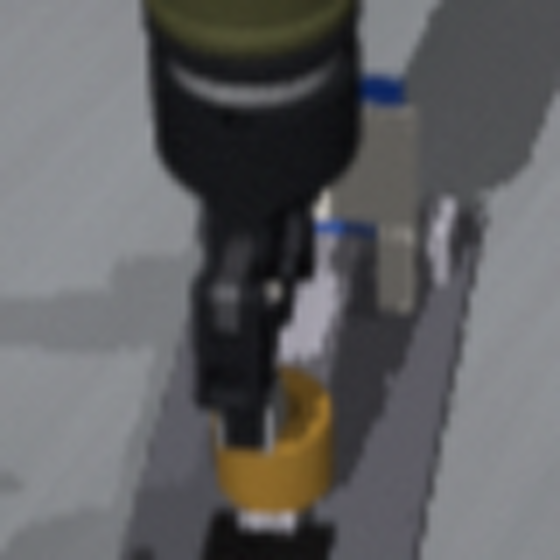

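Request:
jog_arm:
  motion:
    - [[0, 0, 0], [0, -0.8, 0], 1]
    - [[0, 0, 0], [0, -1, 0], 1]
    - [[0, 0, 0], [0, -1, 0], 1]
    - [[0, 0, 0], [0, -1, 0], 1]
    - [[0, 0, 0], [0, -0.9, 0], 1]
    - [[0, 0, 0], [0.8, -0.4, -0.5], 1]
    - [[0, 0, 0], [1, 0, -0.7], 1]
    - [[0, 0, 0], [1, 0, -0.7], 1]
    - [[0, 0, 0], [1, 0, -0.7], 1]
    - [[0, 0, 0], [1, 0, -0.7], 1]
    - [[0, 0, 0], [0.8, 0, -0.7], 1]
    - [[0, 0, 0], [0.8, 0, -0.7], 1]

```text
t: 12.08
eef_pos: [0.4994, -0.2807, 0.2001]
ee_rot: [-0.577, 0.577, -0.409, 0.409]
ft_force: [1.1, 0.0, -0.4]
opening: 0.0855
```

Request:
jog_arm:
  motion:
    - [[0, 0.0103, 0], [0.5, 0, -0.4], 1]
    - [[0, 0.0103, 0], [0, 0, 0], 1]
    - [[0, 0.0103, 0], [0, 0, 0], 1]
    - [[0, 0.0103, 0], [0, 0, 0], 1]
    - [[0, 0, 0], [0, 0, 0], 1]
    - [[0, 0, 0], [0, 0, 0], 1]

```text
t: 12.58
eef_pos: [0.4957, -0.2923, 0.1998]
ee_rot: [0.55, -0.55, 0.444, -0.444]
ft_force: [0.4, -0.5, -0.5]
opening: 0.0854
```

```bash
python3 st.py .491 -.3138 .2;python3 - <<'E'
from fit import *
im,d=save('scene','s8.png',(200,130,380,310),4)
im,d=save('top','t8.png',(180,160,300,260),6)
E
```

```text
t 12.58 p [ 0.4957 -0.2923  0.1998] yaw -77.85 down [ 0.0004  0.0007 -1.    ] F [ 0.4396 -0.4596 -0.4753] T [0.0211 0.005  0.0208] open 0.08535716756714277 j [ 0.5347  0.6342 -0.1375  1.7326  0.1143  0.7826 -1.0163]
shift units [ 0.8012 -0.0079 -0.3668]
```

View pics/s8.png

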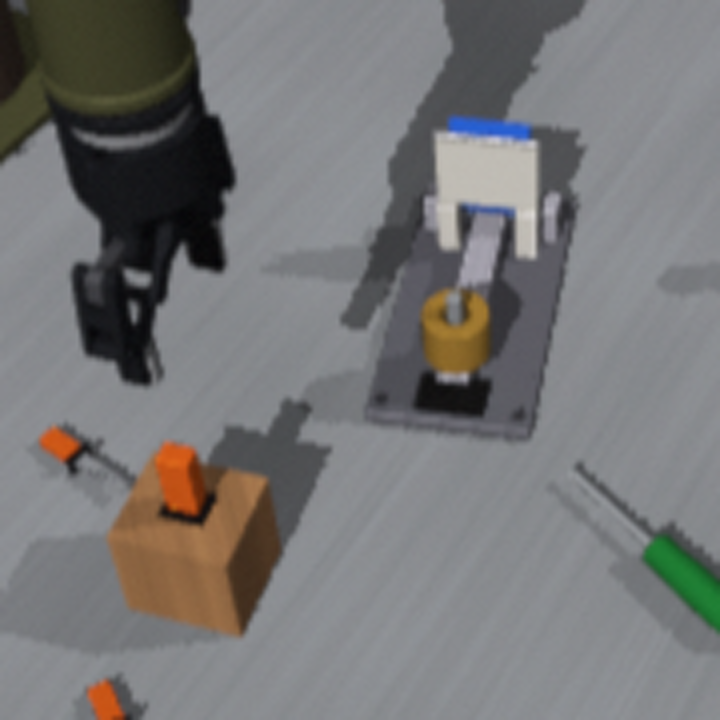

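```bash
python3 - <<'E'
from fit import *
z=np.load('last_top.npz');cv2.imwrite('pics/t8b.png',cv2.resize(z['im'][170:260,250:370,::-1],None,fx=6,fy=6,interpolation=3))
for n in('top','scene'):
    im,W=load(n);m=brass(im,W,(.557,-.087),.04);P=W[m];print(n,m.sum(),P[:,2].max(),np.percentile(P[:,2],[5,50,95]))
    T=P[P[:,2]>np.percentile(P[:,2],95)-.006];print('ring',cv2.minEnclosingCircle(T[:,:2].astype(np.float32)))
    r,g,b=im[...,0],im[...,1],im[...,2];X,Y,Z=W[...,0],W[...,1],W[...,2]
    m=(np.hypot(X-.51,Y-.05)<.06)&(Z>.085)&(Z<.14)
    bl=m&(b>1.5*r)&(b>80); wh=m&(abs(r-b)<60)&(r>110)
    e=np.array([.943,.332]);f=np.array([-.332,.943])
    for nm,mm in(('blue',bl),('white',wh)):
        Q=W[mm];a=Q[:,:2]@e;c=Q[:,:2]@f;l=cv2.fitLine(Q[:,:2].astype(np.float32),cv2.DIST_HUBER,0,.01,.01).ravel()
        print(nm,len(Q),'along',a.min(),a.max(),'across',np.percentile(c,[1,10,50,90,99]),'z',Q[:,2].max(),'ang',np.degrees(np.arctan2(l[1],l[0])))
        for z0 in np.arange(.085,.13,.005):
            k=(Q[:,2]>z0)&(Q[:,2]<z0+.005)
            if k.sum()>3: print('   z',round(z0,3),k.sum(),np.round(np.percentile(c[k],[5,50,95]),4))
E
```

```text
top 211 0.08229096150557848 [0.0209 0.0774 0.0808]
ring ((0.5557501912117004, -0.0887640193104744), 0.02349475957453251)
blue 105 along 0.46600965603120426 0.5233754281168806 across [-0.1239 -0.1236 -0.1202 -0.1161 -0.1148] z 0.1259713920685361 ang 19.328047
   z 0.1 4 [-0.1238 -0.1237 -0.1187]
   z 0.11 8 [-0.1235 -0.123  -0.1179]
   z 0.115 31 [-0.1238 -0.1218 -0.1189]
   z 0.12 43 [-0.1212 -0.1181 -0.1151]
   z 0.125 7 [-0.1191 -0.117  -0.1162]
white 101 along 0.45770583743344184 0.5339825398092519 across [-0.1375 -0.1366 -0.1344 -0.1307 -0.1219] z 0.12677574217862422 ang 21.128374
   z 0.09 4 [-0.1366 -0.1364 -0.1337]
   z 0.095 5 [-0.1364 -0.1363 -0.1362]
   z 0.115 25 [-0.1367 -0.1315 -0.1232]
   z 0.12 56 [-0.137  -0.1348 -0.1314]
   z 0.125 5 [-0.1372 -0.1357 -0.1341]
scene 261 0.097359180314725 [0.0445 0.0744 0.0815]
ring ((0.5579278469085693, -0.09178127348423004), 0.025184735655784607)
blue 92 along 0.4655520353974602 0.525373405465574 across [-0.1362 -0.125  -0.1206 -0.1171 -0.1139] z 0.12795539722016788 ang 20.811327
   z 0.11 5 [-0.1225 -0.1208 -0.1196]
   z 0.115 30 [-0.1251 -0.1212 -0.1168]
   z 0.12 44 [-0.1268 -0.1201 -0.1146]
   z 0.125 13 [-0.137  -0.1207 -0.1178]
white 268 along 0.4573639187832993 0.5335208744887954 across [-0.1404 -0.1387 -0.1362 -0.133  -0.1294] z 0.1276725908041481 ang 19.33923
   z 0.085 37 [-0.1392 -0.1365 -0.1329]
   z 0.09 30 [-0.1383 -0.1362 -0.133 ]
   z 0.095 36 [-0.1387 -0.1363 -0.1342]
   z 0.1 28 [-0.1393 -0.1364 -0.1327]
   z 0.105 33 [-0.1397 -0.1363 -0.1328]
   z 0.11 37 [-0.1394 -0.1364 -0.1299]
   z 0.115 45 [-0.1388 -0.1348 -0.1323]
   z 0.12 17 [-0.1383 -0.1356 -0.1332]
   z 0.125 5 [-0.1402 -0.1386 -0.1379]
```

View pics/t8b.png

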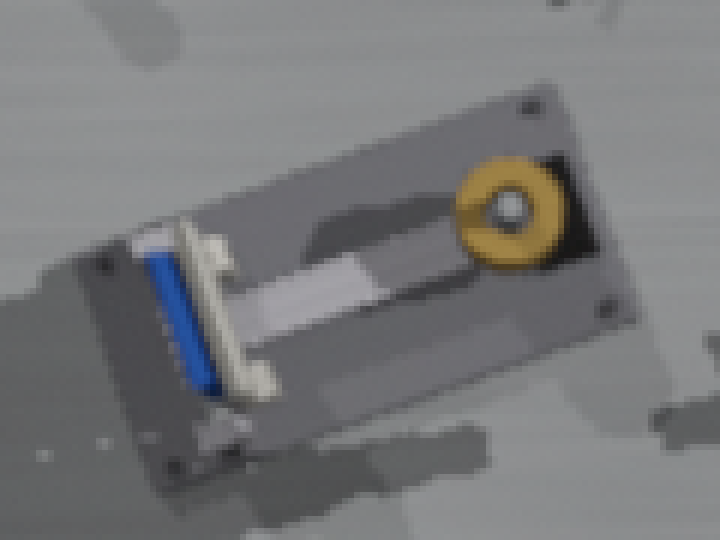

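Request:
jog_arm:
  motion:
    - [[0, 0, 0], [0.8, 0, -0.37], 1]
    - [[0, 0, 0], [0, 0.8, 0], 1]
    - [[0, 0, 0], [0, 0.6, 0], 1]
    - [[0, 0, 0], [0, 0, 0], 1]
    - [[0, 0, 0], [0, 0, 0], 1]

```text
t: 13.1
eef_pos: [0.4897, -0.3149, 0.1643]
ee_rot: [-0.55, 0.55, -0.445, 0.444]
ft_force: [0.3, 0.5, 0.6]
opening: 0.0851
```

```bash
python3 st.py .491 -.3138 .094
```

```text
t 13.1 p [ 0.4897 -0.3149  0.1643] yaw -77.96 down [-0.0014  0.0011 -1.    ] F [0.3177 0.5136 0.5926] T [-0.0093 -0.0853 -0.0287] open 0.08514989638128327 j [ 0.5699  0.69   -0.1324  1.7457  0.1279  0.7159 -0.9901]
shift units [-0.0279  2.8132  0.0629]
```

Request:
jog_arm:
  motion:
    - [[0, 0, 0], [-0.02, 0.7, 0.05], 1]
    - [[0, 0, 0], [0, 0.7, 0], 1]
    - [[0, 0, 0], [0, 0.7, 0], 1]
    - [[0, 0, 0], [0, 0.5, 0], 1]
    - [[0, 0, 0], [0, 0.2, 0], 1]
    - [[0, 0, 0], [0, 0, 0], 1]

```text
t: 13.6
eef_pos: [0.4912, -0.3144, 0.0946]
ee_rot: [0.55, -0.55, 0.445, -0.445]
ft_force: [-0.9, 0.3, 0.7]
opening: 0.0853
```

```bash
python3 st.py .491 -.3138 .094;python3 - <<'E'
from fit import *
im,d=save('scene','s9.png',(200,200,300,300),6)
im,d=save('top','t9.png',(380,190,460,260),8)
E
```

```text
t 13.6 p [ 0.4912 -0.3144  0.0946] yaw -77.97 down [-0.0004  0.0004 -1.    ] F [-0.8656  0.2572  0.6619] T [ 0.0084 -0.0422 -0.0186] open 0.08527664214602991 j [ 0.5559  0.7921 -0.1131  1.7946  0.1506  0.5638 -1.0122]
shift units [-0.027   0.0239 -0.0031]
```

View pics/s9.png

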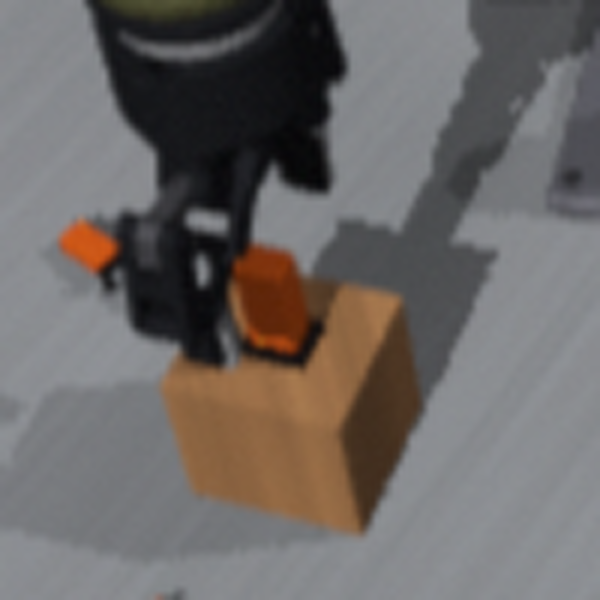

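```bash
python3 - <<'E'
from fit import *
s=manip.observe();p=s['eef_pos'];d=np.array([.208,-.978,0]);
for k in(-.05,-.0425,0,.0425,.05): print(k,(proj('scene',p+k*d+[0,0,.013])-[200,200])*6)
print((proj('scene',[[.491,-.3138,.085],[.491,-.3138,.135]])-[200,200])*6)
E
```

```text
-0.05 [[319.2966 208.7444]]
-0.0425 [[312.3041 222.0566]]
0 [[271.4418 299.8493]]
0.0425 [[228.3495 381.8877]]
0.05 [[220.4996 396.8321]]
[[279.8612 331.304 ]
 [261.7898 257.3592]]
```

View pics/t9.png

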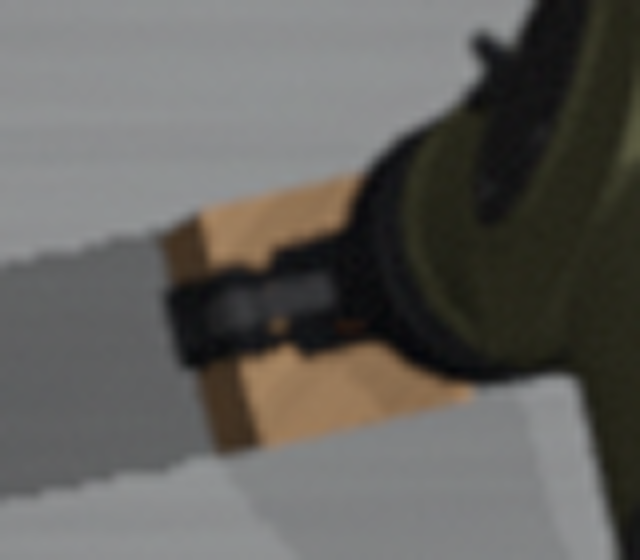

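Request:
jog_arm:
  motion:
    - [[0, 0, 0], [0, 0, 0], 0.3]
    - [[0, 0, 0], [0, 0, 0], -0.2]
    - [[0, 0, 0], [0, 0, 0], -0.5]
    - [[0, 0, 0], [0, 0, 0], -0.8]
    - [[0, 0, 0], [0, 0, 0], -1]
    - [[0, 0, 0], [0, 0, 0], -1]
    - [[0, 0, 0], [0, 0, 0], -1]
    - [[0, 0, 0], [0, 0, 0], -1]
    - [[0, 0, 0], [0, 0, 0], -1]
    - [[0, 0, 0], [0, 0, 0], -1]
  squeeze: 50

```text
t: 14.53
eef_pos: [0.4912, -0.3149, 0.095]
ee_rot: [0.549, -0.549, 0.445, -0.445]
ft_force: [-1.3, 1.2, 4.6]
opening: 0.015
```

```bash
python3 st.py .491 -.3138 .094;python3 - <<'E'
from fit import *
im,d=save('scene','s10.png',(200,200,300,300),6)
E
```

```text
t 14.53 p [ 0.4912 -0.3149  0.095 ] yaw -78.01 down [ 0.0003 -0.0002 -1.    ] F [-1.3454  1.2248  4.5839] T [0.1209 0.1263 0.0169] open 0.015013868299725076 j [ 0.5565  0.7913 -0.1129  1.7948  0.1506  0.5634 -1.0123]
shift units [-0.0455  0.0416  0.0031]
```

View pics/s10.png

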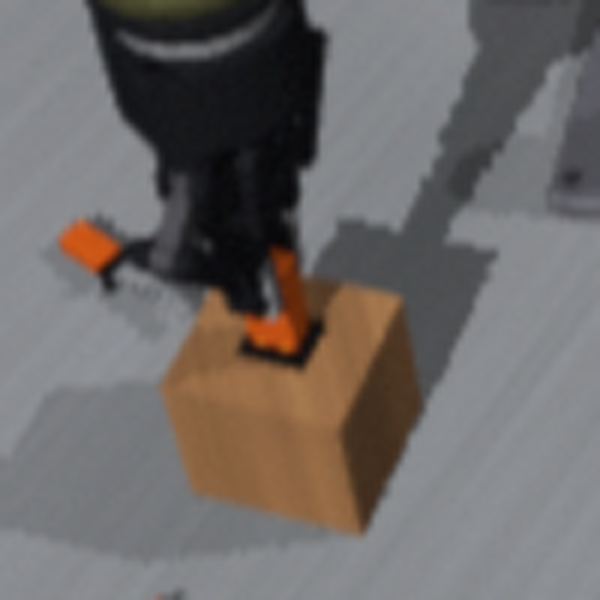

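Request:
jog_arm:
  motion:
    - [[0, 0, 0], [0, -0.2, 0], -1]
    - [[0, 0, 0], [0, -0.4, 0], -1]
    - [[0, 0, 0], [0, -0.6, 0], -1]
    - [[0, 0, 0], [0, -0.8, 0], -1]
    - [[0, 0, 0], [0, -0.8, 0], -1]
    - [[0, 0, 0], [0, -0.8, 0], -1]
    - [[0, 0, 0], [0, -0.8, 0], -1]
    - [[0, 0, 0], [0, -0.8, 0], -1]
    - [[0, 0, 0], [0, -0.5, 0], -1]
    - [[0, 0, 0], [0, 0, 0], -1]
    - [[0, 0, 0], [0, 0, 0], -1]

```text
t: 15.5
eef_pos: [0.4912, -0.3151, 0.2379]
ee_rot: [0.549, -0.549, 0.445, -0.446]
ft_force: [-0.0, 0.0, -0.8]
opening: 0.0147
```

```bash
python3 st.py .509 .0457 .235;python3 - <<'E'
from fit import *
im,d=save('scene','s11.png',(200,170,300,290),5)
for l in('gauge_tip','gauge_grip'):
    for n in ('scene',):
        for r in landmark_of(n,l)[:3]: print(n,l,r['centre'],r['confidence'])
E
```

```text
t 15.5 p [ 0.4912 -0.3151  0.2379] yaw -78.02 down [ 0.0012 -0.0008 -1.    ] F [-0.0221  0.044  -0.8117] T [ 0.0177  0.0054 -0.0254] open 0.014738185056556061 j [ 0.5769  0.5982 -0.1449  1.6649  0.1056  0.8846 -0.9719]
shift units [-13.9696   0.1046   3.6925]
scene gauge_tip [0.4958, -0.3127, 0.1546] 0.77
scene gauge_tip [0.5513, -0.4657, 0.011] 0.73
scene gauge_tip [0.4952, -0.3151, 0.0014] 0.6
scene gauge_grip [0.3404, -0.2737, 0.008] 0.63
scene gauge_grip [0.4939, -0.4241, 0.0089] 0.6
scene gauge_grip [0.4955, -0.3157, 0.2557] 0.53
```

View pics/s11.png

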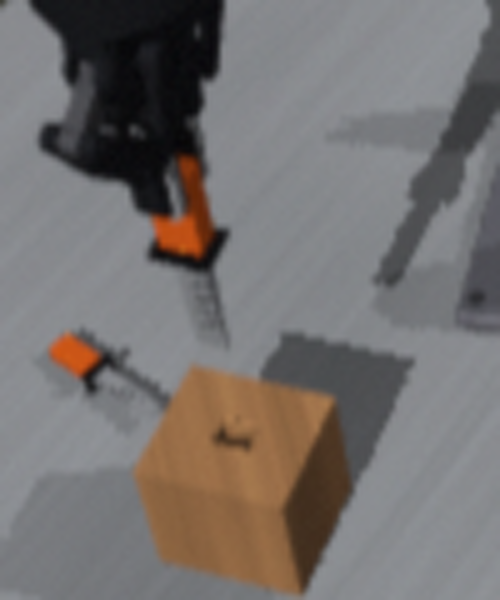

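Request:
jog_arm:
  motion:
    - [[0, 0, 0], [-0.6, 0, 0.2], -1]
    - [[0, 0, 0], [-1, 0, 0.5], -1]
    - [[0, 0, 0], [-1, 0, 0.4], -1]
    - [[0, 0, 0], [-1, 0, 0.3], -1]
    - [[0, 0, 0], [-1, 0, 0.3], -1]
    - [[0, 0, 0], [-1, 0, 0.2], -1]
    - [[0, 0, 0], [-1, 0, 0.2], -1]
    - [[0, 0, 0], [-1, 0, 0.2], -1]
    - [[0, 0, 0], [-1, 0, 0.2], -1]
    - [[0, 0, 0], [-1, 0, 0.2], -1]
    - [[0, 0, 0], [-1, 0, 0.2], -1]
    - [[0, 0, 0], [-1, 0, 0.2], -1]

```text
t: 16.65
eef_pos: [0.5058, -0.014, 0.2363]
ee_rot: [-0.549, 0.55, -0.446, 0.445]
ft_force: [1.1, -0.6, -0.9]
opening: 0.0148
```

Request:
jog_arm:
  motion:
    - [[0, 0, 0], [-1, 0, 0.2], -1]
    - [[0, 0, 0], [-1, 0, 0.2], -1]
    - [[0, -0.0105, 0], [-0.3, 0, 0.2], -1]
    - [[0, -0.0104, 0], [0, 0, 0], -1]
    - [[0, -0.0104, 0], [0, 0, 0], -1]
    - [[0, -0.0104, 0], [0, 0, 0], -1]
    - [[0, 0, 0], [0, 0, 0], -1]
    - [[0, 0, 0], [0, 0, 0], -1]
    - [[0, 0, 0], [0, 0, 0], -1]

```text
t: 17.4
eef_pos: [0.5092, 0.0437, 0.2368]
ee_rot: [-0.577, 0.577, -0.409, 0.408]
ft_force: [0.4, -0.9, 0.0]
opening: 0.0149
```

```bash
python3 st.py .509 .0457 .235;python3 - <<'E'
from fit import *
im,d=save('scene','s12.png',(270,110,370,210),6)
im,d=save('top','t12.png',(240,180,340,260),7)
E
```

```text
t 17.4 p [0.5092 0.0437 0.2368] yaw -70.57 down [-0.0008 -0.0004 -1.    ] F [ 0.3575 -0.8523  0.0307] T [-0.0039  0.0075  0.0038] open 0.01487088722666711 j [-0.0676  0.5052 -0.1677  1.8719  0.116   0.7747 -1.5296]
shift units [-0.0788  0.0736  0.0185]
```

View pics/s12.png

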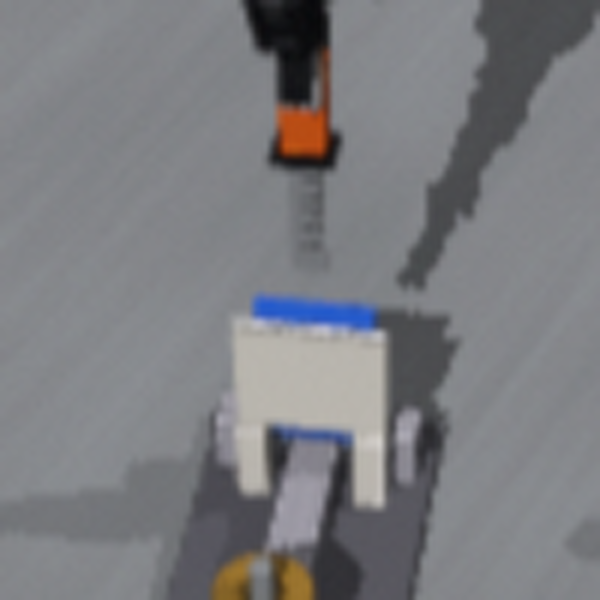

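View pics/t12.png

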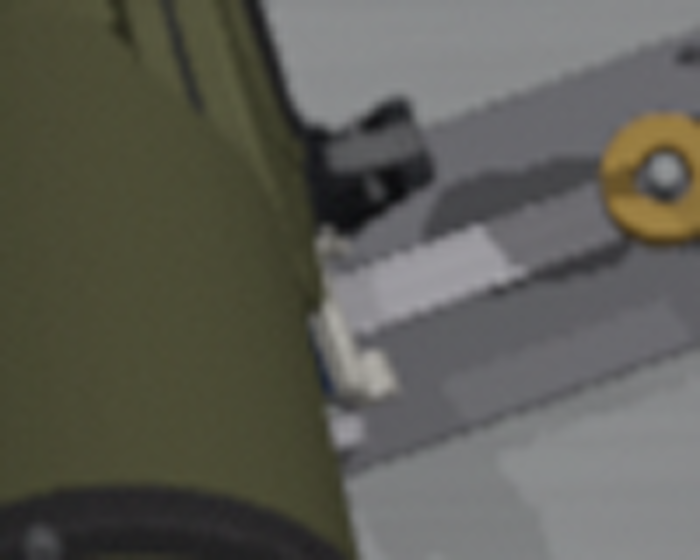

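```bash
python3 - <<'E'
from fit import *
e=np.array([np.cos(np.radians(19.45)),np.sin(np.radians(19.45))]);f=np.array([-e[1],e[0]])
for n in('scene','top'):
    for l in('white_edge','blue_edge','gauge_tip','gauge_grip','post_foot','white_paddle'):
        for r in landmark_of(n,l)[:2]:
            c=np.array(r['centre'])
            if r['confidence']>.4 and np.hypot(*(c[:2]-[.51,.0]))<.15: print(n,l,c.round(4),'along %.4f across %.4f'%(c[:2]@e,c[:2]@f),round(r['confidence'],2))
im,W=load('scene');r,g,b=im[...,0],im[...,1],im[...,2]
X,Y,Z=W[...,0],W[...,1],W[...,2];A=X*e[0]+Y*e[1];C=X*f[0]+Y*f[1]
m=(np.hypot(X-.509,Y-.0437)<.04)
p=manip.observe()['eef_pos'];print('tcp along/across',p[:2]@e,p[:2]@f)
o=m&(r>1.8*b)&(r>120)&(Z>.2);print('handle',o.sum(),'A',np.percentile(A[o],[2,50,98]),'C',np.percentile(C[o],[2,50,98]),'Z',Z[o].min())
k=m&(r<50)&(Z>.215)&(Z<.235);print('collar',k.sum(),'A',np.percentile(A[k],[2,50,98]),'C',np.percentile(C[k],[2,50,98]))
bl=m&(Z>.15)&(Z<.222)&~o&(r>50)
for z0 in np.arange(.15,.222,.012):
    q=bl&(Z>=z0)&(Z<z0+.012)
    if q.sum()>2: print('blade',round(z0,3),q.sum(),'A',np.percentile(A[q],[5,50,95]),'C',np.percentile(C[q],[5,50,95]))
E
```

```text
scene white_edge [0.5066 0.044  0.1135] along 0.4923 across -0.1272 0.7
scene blue_edge [0.5096 0.0431 0.1189] along 0.4949 across -0.1290 0.76
scene gauge_tip [0.511  0.0456 0.1497] along 0.4970 across -0.1272 0.58
scene gauge_grip [0.5114 0.0437 0.2551] along 0.4968 across -0.1291 0.72
scene post_foot [ 0.5615 -0.0897  0.0364] along 0.4996 across -0.2716 0.67
scene white_paddle [0.5092 0.0516 0.0137] along 0.4973 across -0.1209 0.86
scene white_paddle [ 0.5553 -0.0882  0.0378] along 0.4942 across -0.2681 0.71
top white_edge [0.513  0.0437 0.1167] along 0.4983 across -0.1296 0.43
top blue_edge [0.5116 0.0501 0.1098] along 0.4991 across -0.1231 0.78
top post_foot [ 0.5512 -0.0873  0.0386] along 0.4907 across -0.2659 0.66
top white_paddle [0.5078 0.0437 0.0104] along 0.4934 across -0.1279 0.49
tcp along/across 0.49500066078850946 -0.1279374396196468
handle 59 A [0.4841 0.4945 0.5036] C [-0.1379 -0.1355 -0.1324] Z 0.22625077049351466
collar 19 A [0.4827 0.4976 0.5089] C [-0.1424 -0.1384 -0.1281]
blade 0.15 12 A [0.4887 0.4934 0.5002] C [-0.1303 -0.1278 -0.1259]
blade 0.162 19 A [0.4862 0.4951 0.5007] C [-0.131  -0.1286 -0.1263]
blade 0.174 18 A [0.4866 0.4925 0.5013] C [-0.1312 -0.1288 -0.1273]
blade 0.186 20 A [0.4876 0.4955 0.5015] C [-0.1322 -0.1295 -0.126 ]
blade 0.198 17 A [0.4871 0.4936 0.502 ] C [-0.1326 -0.1312 -0.1274]
blade 0.21 13 A [0.4881 0.4964 0.5024] C [-0.1338 -0.1313 -0.1301]
```

Request:
jog_arm:
  motion:
    - [[0, 0, 0], [-0.06, 0.4, 0], -1]
    - [[0, 0, 0], [0, 0.6, 0], -1]
    - [[0, 0, 0], [0, 0, 0], -1]
    - [[0, 0, 0], [0, 0, 0], -1]
    - [[0, 0, 0], [0, 0, 0], -1]

```text
t: 18.52
eef_pos: [0.5092, 0.0457, 0.2127]
ee_rot: [0.578, -0.577, 0.408, -0.408]
ft_force: [-1.4, 0.1, -1.2]
opening: 0.0152
```

```bash
python3 st.py .509 .0457 .20;python3 - <<'E'
from fit import *
p=manip.observe()['eef_pos']
e=np.array([np.cos(np.radians(19.45)),np.sin(np.radians(19.45))]);f=np.array([-e[1],e[0]])
print(p[:2]@e,p[:2]@f)
im,d=save('scene','s13.png',(290,120,350,180),10)
o=im[:,:,::-1]
E
```

```text
t 18.52 p [0.5092 0.0457 0.2127] yaw -70.52 down [ 0.0006  0.     -1.    ] F [-1.403   0.1308 -1.1958] T [0.073  0.0133 0.0052] open 0.015200416131703497 j [-0.0761  0.538  -0.1618  1.9035  0.1273  0.7093 -1.5429]
shift units [-0.0046  0.5081 -0.0076]
0.49535228407055376 -0.1265088919672304
```

View pics/s13.png

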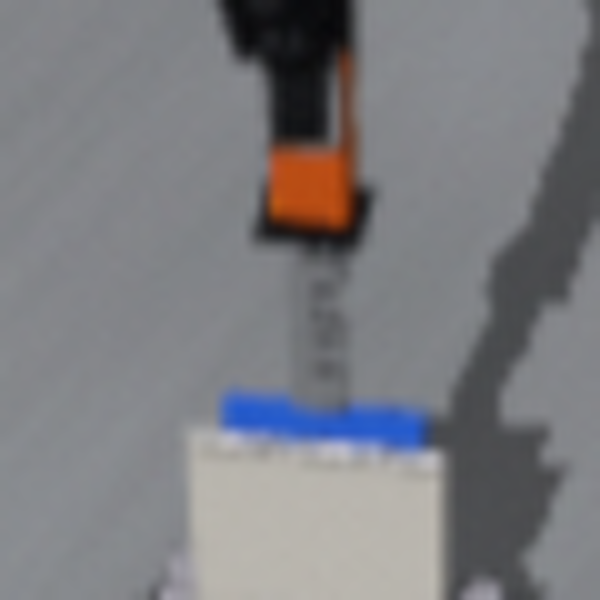

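Request:
jog_arm:
  motion:
    - [[0, 0, 0], [0, 0.15, 0], -1]
    - [[0, 0, 0], [0, 0.15, 0], -1]
    - [[0, 0, 0], [0, 0.1, 0], -1]
    - [[0, 0, 0], [0, 0.1, 0], -1]
    - [[0, 0, 0], [0, 0.1, 0], -1]
    - [[0, 0, 0], [0, 0, 0], -1]
    - [[0, 0, 0], [0, 0, 0], -1]

```text
t: 19.15
eef_pos: [0.5088, 0.0454, 0.197]
ee_rot: [-0.577, 0.578, -0.408, 0.408]
ft_force: [0.3, -0.1, -0.7]
opening: 0.0148
```

```bash
cat > st2.py <<'E'
from fit import *
import time
e=np.array([np.cos(np.radians(19.45)),np.sin(np.radians(19.45))]);f=np.array([-e[1],e[0]])
import sys
save('scene',sys.argv[1],(290,120,350,180),10)
L=[]
for i in range(6):
    s=manip.observe();F=s['ft_force'];T=s['ft_torque'];p=s['eef_pos'];L.append([F[:2]@e,F[:2]@f,F[2],T[:2]@e,T[:2]@f,T[2]])
    if i<5 and len(sys.argv)>2: camera=grab_frame('scene')
print('t',s['t'],'A %.4f C %.4f z %.4f tip %.4f'%(p[:2]@e,p[:2]@f,p[2],p[2]-.085),'open',s['opening']);print('F e,f,z / T',np.mean(L,0),np.std(L,0))
E
python3 st2.py s14.png x
```

```text
t 19.45 A 0.4950 C -0.1266 z 0.1973 tip 0.1123 open 0.015009283039148693
F e,f,z / T [ 0.0922 -0.8478 -1.0223 -0.2994  0.055   0.0089] [0.4312 0.3418 0.4374 0.0363 0.0339 0.0201]
```

View pics/s14.png

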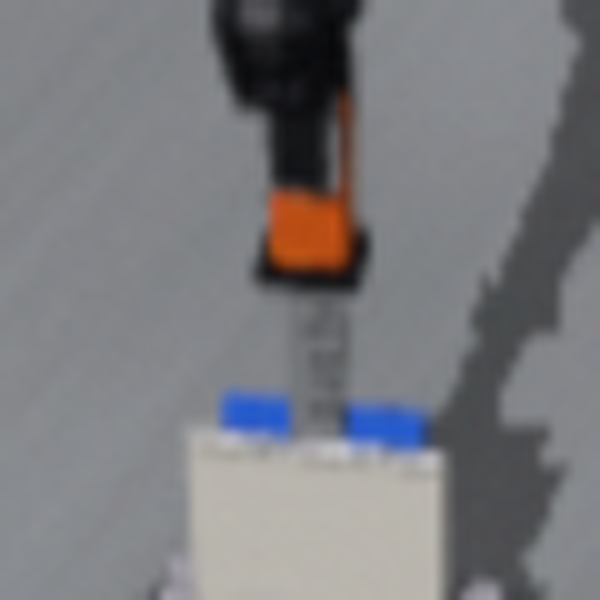

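Request:
jog_arm:
  motion:
    - [[0, 0, 0], [0.04, 0, 0], -1]
    - [[0, 0, 0], [0, 0, 0], -1]
    - [[0, 0, 0], [0, 0, 0], -1]
    - [[0, 0, 0], [0, 0, 0], -1]

```text
t: 19.78
eef_pos: [0.5092, 0.045, 0.1973]
ee_rot: [0.578, -0.577, 0.408, -0.408]
ft_force: [-0.5, 0.5, -0.8]
opening: 0.0153
```

```bash
python3 st2.py s15.png x
```

```text
t 20.0833 A 0.4950 C -0.1274 z 0.1972 tip 0.1122 open 0.014278915133563176
F e,f,z / T [-0.0444 -0.1835 -0.7515  0.0003  0.0008  0.0164] [0.434  0.4998 0.5673 0.0173 0.0199 0.0243]
```

Request:
jog_arm:
  motion:
    - [[0, 0, 0], [0.06, 0, 0], -1]
    - [[0, 0, 0], [0, 0, 0], -1]
    - [[0, 0, 0], [0, 0, 0], -1]
    - [[0, 0, 0], [0, 0, 0], -1]

```text
t: 20.42
eef_pos: [0.5097, 0.0433, 0.1972]
ee_rot: [-0.577, 0.577, -0.408, 0.408]
ft_force: [-0.0, 0.8, -1.7]
opening: 0.0147
```

```bash
python3 st2.py s16.png x
```

```text
t 20.7167 A 0.4950 C -0.1289 z 0.1972 tip 0.1122 open 0.015226696728878665
F e,f,z / T [ 0.2326  0.2235 -0.866   0.0641 -0.0072  0.0125] [0.2983 0.2328 0.3842 0.0193 0.0248 0.0439]
```

Request:
jog_arm:
  motion:
    - [[0, 0, 0], [-0.04, 0, 0], -1]
    - [[0, 0, 0], [0, 0.1, 0], -1]
    - [[0, 0, 0], [0, 0.1, 0], -1]
    - [[0, 0, 0], [0, 0.1, 0], -1]
    - [[0, 0, 0], [0, 0.1, 0], -1]
    - [[0, 0, 0], [0, 0, 0], -1]
    - [[0, 0, 0], [0, 0, 0], -1]
    - [[0, 0, 0], [0, 0, 0], -1]

```text
t: 21.38
eef_pos: [0.5094, 0.0442, 0.1872]
ee_rot: [-0.577, 0.577, -0.408, 0.408]
ft_force: [0.3, 0.9, -0.4]
opening: 0.0149
```

```bash
python3 st2.py s17.png x
```

```text
t 21.6833 A 0.4951 C -0.1279 z 0.1873 tip 0.1023 open 0.014953297219034168
F e,f,z / T [ 0.0065  0.1081 -0.5848  0.0048  0.0023  0.0043] [0.6661 0.5986 0.3551 0.0281 0.0486 0.035 ]
```

Free, with no contact yet. I'll go on down in small steps.

Request:
jog_arm:
  motion:
    - [[0, 0, 0], [0, 0.08, 0], -1]
    - [[0, 0, 0], [0, 0.08, 0], -1]
    - [[0, 0, 0], [0, 0.08, 0], -1]
    - [[0, 0, 0], [0, 0, 0], -1]
    - [[0, 0, 0], [0, 0, 0], -1]
    - [[0, 0, 0], [0, 0, 0], -1]

```text
t: 22.18
eef_pos: [0.5094, 0.0442, 0.1812]
ee_rot: [-0.577, 0.577, -0.408, 0.408]
ft_force: [0.3, 0.7, 0.1]
opening: 0.0148
```

```bash
python3 st2.py s18.png x
```

```text
t 22.4833 A 0.4951 C -0.1279 z 0.1813 tip 0.0963 open 0.014947338679280454
F e,f,z / T [ 0.011   0.2027 -0.3357 -0.0005 -0.0123 -0.0028] [0.5108 0.5638 0.4564 0.0255 0.0307 0.0233]
```

Request:
jog_arm:
  motion:
    - [[0, 0, 0], [0, 0.08, 0], -1]
    - [[0, 0, 0], [0, 0.08, 0], -1]
    - [[0, 0, 0], [0, 0, 0], -1]
    - [[0, 0, 0], [0, 0, 0], -1]
    - [[0, 0, 0], [0, 0, 0], -1]

```text
t: 22.9
eef_pos: [0.5093, 0.0442, 0.1772]
ee_rot: [-0.577, 0.577, -0.408, 0.408]
ft_force: [0.0, 0.4, -1.2]
opening: 0.0147
```

```bash
python3 st2.py s19.png x
```

```text
t 23.2 A 0.4951 C -0.1279 z 0.1773 tip 0.0923 open 0.014877032869267334
F e,f,z / T [ 0.4315 -0.1105 -0.4066  0.0473  0.0067  0.0007] [0.4717 0.3653 0.4722 0.0211 0.023  0.0171]
```

Request:
jog_arm:
  motion:
    - [[0, 0, 0], [-0.014, 0.08, 0], -1]
    - [[0, 0, 0], [0, 0, 0], -1]
    - [[0, 0, 0], [0, 0, 0], -1]
    - [[0, 0, 0], [0, 0, 0], -1]

```text
t: 23.53
eef_pos: [0.5093, 0.0444, 0.1752]
ee_rot: [-0.577, 0.577, -0.408, 0.408]
ft_force: [0.7, -0.6, -1.1]
opening: 0.0144
```

```bash
python3 st2.py s20.png x
```

```text
t 23.8333 A 0.4950 C -0.1276 z 0.1752 tip 0.0902 open 0.014701032047727082
F e,f,z / T [-0.027  -0.8034 -0.9343 -0.1182 -0.0021  0.0024] [0.4137 0.5563 0.3482 0.0174 0.0193 0.0218]
```

Request:
jog_arm:
  motion:
    - [[0, 0, 0], [0.007, 0.04, 0], -1]
    - [[0, 0, 0], [0, 0, 0], -1]
    - [[0, 0, 0], [0, 0, 0], -1]
    - [[0, 0, 0], [0, 0, 0], -1]

```text
t: 24.17
eef_pos: [0.5093, 0.0445, 0.1742]
ee_rot: [0.577, -0.577, 0.408, -0.408]
ft_force: [0.7, 0.1, -0.3]
opening: 0.0148
```

```bash
python3 st2.py s21.png x
```

```text
t 24.4667 A 0.4950 C -0.1277 z 0.1742 tip 0.0892 open 0.01504868135369943
F e,f,z / T [ 0.209  -0.4249 -1.1494 -0.0567 -0.0273  0.0145] [0.1908 0.5524 0.3125 0.0353 0.0161 0.023 ]
```

Request:
jog_arm:
  motion:
    - [[0, 0, 0], [0.003, 0.06, 0], -1]
    - [[0, 0, 0], [0, 0, 0], -1]
    - [[0, 0, 0], [0, 0, 0], -1]
    - [[0, 0, 0], [0, 0, 0], -1]

```text
t: 24.8
eef_pos: [0.5094, 0.0444, 0.1727]
ee_rot: [0.577, -0.577, 0.408, -0.408]
ft_force: [-0.4, 0.8, -0.9]
opening: 0.0146
```

```bash
python3 st2.py s22.png x
```

```text
t 25.1 A 0.4950 C -0.1277 z 0.1727 tip 0.0877 open 0.0150194160381943
F e,f,z / T [ 0.4539  0.2732 -1.3554  0.0129 -0.1002  0.0009] [0.3113 0.3755 0.263  0.0124 0.0173 0.0234]
```

Request:
jog_arm:
  motion:
    - [[0, 0, 0], [0, 0.06, 0], -1]
    - [[0, 0, 0], [0, 0, 0], -1]
    - [[0, 0, 0], [0, 0, 0], -1]
    - [[0, 0, 0], [0, 0, 0], -1]

```text
t: 25.43
eef_pos: [0.5094, 0.0444, 0.1712]
ee_rot: [0.577, -0.577, 0.408, -0.408]
ft_force: [1.1, 1.1, -1.0]
opening: 0.0148
```

```bash
python3 st2.py s23.png x
```

```text
t 25.7333 A 0.4950 C -0.1278 z 0.1712 tip 0.0862 open 0.015093485534140241
F e,f,z / T [ 0.6861  0.5618 -0.8635  0.0548 -0.1288 -0.001 ] [0.1975 0.3862 0.467  0.0338 0.0303 0.0298]
```

Request:
jog_arm:
  motion:
    - [[0, 0, 0], [-0.002, 0.06, 0], -1]
    - [[0, 0, 0], [0, 0, 0], -1]
    - [[0, 0, 0], [0, 0, 0], -1]

```text
t: 25.98
eef_pos: [0.5094, 0.0444, 0.1697]
ee_rot: [0.577, -0.577, 0.408, -0.408]
ft_force: [0.5, 0.7, 0.5]
opening: 0.0149
```

```bash
python3 st2.py s24.png x
```

```text
t 26.2833 A 0.4951 C -0.1278 z 0.1697 tip 0.0847 open 0.014782325859336892
F e,f,z / T [ 0.7979 -0.1266 -0.711   0.0759 -0.1656  0.0099] [0.3483 0.187  0.3899 0.0194 0.0224 0.0203]
```

View pics/s24.png

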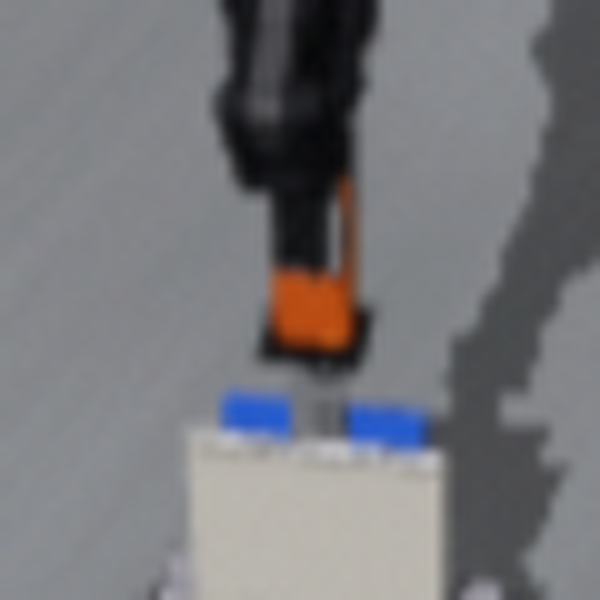

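Request:
jog_arm:
  motion:
    - [[0, 0, 0], [0, 0.02, 0], -1]
    - [[0, 0, 0], [0, 0.02, 0], -1]

```text
t: 26.45
eef_pos: [0.5094, 0.0444, 0.1689]
ee_rot: [0.577, -0.577, 0.408, -0.408]
ft_force: [-0.6, 0.9, 1.3]
opening: 0.0143
```

```bash
cat > st3.py <<'E'
from fit import *
e=np.array([np.cos(np.radians(19.45)),np.sin(np.radians(19.45))]);f=np.array([-e[1],e[0]])
s=manip.observe();F=s['ft_force'];T=s['ft_torque'];p=s['eef_pos'];print('t %.2f'%s['t'],'A %.4f C %.5f tip %.5f'%(p[:2]@e,p[:2]@f,p[2]-.085),'F',F[:2]@e,F[:2]@f,F[2],'T',T[:2]@e,T[:2]@f,T[2])
E
python3 st3.py
```

```text
t 26.45 A 0.4951 C -0.12775 tip 0.08388 F -0.2536146404869258 1.007290106060806 1.344642168265278 T 0.09720539937055762 0.009549632484517463 0.025854882025478233
```

Request:
jog_arm:
  motion:
    - [[0, 0, 0], [0, 0.02, 0], -1]

```text
t: 26.53
eef_pos: [0.5094, 0.0444, 0.1684]
ee_rot: [0.577, -0.577, 0.408, -0.408]
ft_force: [-0.2, -1.0, 2.4]
opening: 0.0151
```

```bash
python3 st3.py
```

```text
t 26.53 A 0.4951 C -0.12776 tip 0.08339 F -0.5036457882641264 -0.8818338880645286 2.36681170572603 T 0.10303362010731827 -0.035775120192709606 -0.006567098085748518
```

Request:
jog_arm:
  motion:
    - [[0, 0, 0], [0, 0.02, 0], -1]

```text
t: 26.62
eef_pos: [0.5094, 0.0444, 0.1679]
ee_rot: [0.577, -0.577, 0.408, -0.408]
ft_force: [-0.3, -0.0, 3.1]
opening: 0.0148
```

```bash
python3 st3.py
```

```text
t 26.62 A 0.4951 C -0.12774 tip 0.08287 F -0.3269292189998576 0.07432672472193086 3.060015099253991 T 0.17025331234865287 -0.04834784920628599 -0.044319564532809004
```

Request:
jog_arm:
  motion:
    - [[0, 0, 0], [-0.004, -0.1, 0], -1]
    - [[0, 0, 0], [0, -0.15, 0], -1]
    - [[0, 0, 0], [0, 0, 0], -1]
    - [[0, 0, 0], [0, 0, 0], -1]
    - [[0, 0, 0], [0, 0, 0], -1]
    - [[0, 0, 0], [0, 0.02, 0], -1]

```text
t: 27.12
eef_pos: [0.5093, 0.0444, 0.1735]
ee_rot: [0.577, -0.577, 0.408, -0.408]
ft_force: [0.1, 0.2, -0.8]
opening: 0.0149
```

```bash
python3 st3.py
```

```text
t 27.12 A 0.4951 C -0.12774 tip 0.08854 F 0.1753959076197472 0.18141628296777249 -0.7952719433090608 T -0.031110149063046717 -0.019157893100975758 0.04352475644393416
```

Request:
jog_arm:
  motion:
    - [[0, 0, 0], [0, 0.02, 0], -1]

```text
t: 27.2
eef_pos: [0.5093, 0.0444, 0.173]
ee_rot: [-0.577, 0.577, -0.408, 0.408]
ft_force: [-0.1, -0.4, -0.7]
opening: 0.0151
```

```bash
python3 st3.py
```

```text
t 27.20 A 0.4950 C -0.12774 tip 0.08796 F -0.18965200120630518 -0.3054090901927374 -0.6761187143849499 T -0.04569303549890117 -0.03550732035385329 0.009964352094435058
```

Request:
jog_arm:
  motion:
    - [[0, 0, 0], [0, 0.02, 0], -1]

```text
t: 27.28
eef_pos: [0.5093, 0.0444, 0.1724]
ee_rot: [-0.577, 0.577, -0.408, 0.408]
ft_force: [0.4, 0.3, 0.2]
opening: 0.0149
```

```bash
python3 st3.py
```

```text
t 27.28 A 0.4950 C -0.12771 tip 0.08742 F 0.5160245558460979 0.11832061782192933 0.23886394328807292 T -0.05813910622180901 -0.03997079525376262 -0.01334450769627609
```

Request:
jog_arm:
  motion:
    - [[0, 0, 0], [0, 0.02, 0], -1]

```text
t: 27.37
eef_pos: [0.5093, 0.0444, 0.1719]
ee_rot: [-0.577, 0.577, -0.408, 0.408]
ft_force: [-0.6, -1.1, -0.5]
opening: 0.0151
```

```bash
python3 st3.py
```

```text
t 27.37 A 0.4951 C -0.12774 tip 0.08693 F -0.9286470844819583 -0.8825405038121148 -0.5451404817457752 T -0.06529609556205748 0.022596504967740703 0.021579476625656808
```

Request:
jog_arm:
  motion:
    - [[0, 0, 0], [0, 0.02, 0], -1]

```text
t: 27.45
eef_pos: [0.5094, 0.0444, 0.1715]
ee_rot: [-0.577, 0.577, -0.408, 0.408]
ft_force: [-0.4, 0.3, 1.2]
opening: 0.015
```

```bash
python3 st3.py
```

```text
t 27.45 A 0.4951 C -0.12771 tip 0.08645 F -0.28266570426163456 0.3810737043873428 1.223879368952298 T -0.05984229087017083 -0.03677031107855669 -0.037897405881145575
```

Request:
jog_arm:
  motion:
    - [[0, 0, 0], [0, 0.02, 0], -1]

```text
t: 27.53
eef_pos: [0.5093, 0.0444, 0.171]
ee_rot: [-0.577, 0.577, -0.408, 0.408]
ft_force: [0.5, -0.1, 0.7]
opening: 0.0148
```

```bash
python3 st3.py
```

```text
t 27.53 A 0.4951 C -0.12772 tip 0.08596 F 0.4273002101790034 -0.2455843372948865 0.701507007615712 T -0.08226883505293214 -0.004484441893655576 -0.026351987798751458
```

Request:
jog_arm:
  motion:
    - [[0, 0, 0], [0, 0.02, 0], -1]

```text
t: 27.62
eef_pos: [0.5094, 0.0444, 0.1705]
ee_rot: [0.577, -0.577, 0.408, -0.408]
ft_force: [-0.1, -1.0, 0.6]
opening: 0.0151
```

```bash
python3 st3.py
```

```text
t 27.62 A 0.4951 C -0.12772 tip 0.08550 F -0.41592058950312405 -0.9530502421622643 0.5568871828746295 T -0.10069756943927893 0.02648199813844308 -0.0010875057884494142
```

Request:
jog_arm:
  motion:
    - [[0, 0, 0], [0, 0.02, 0], -1]

```text
t: 27.7
eef_pos: [0.5094, 0.0444, 0.17]
ee_rot: [0.577, -0.577, 0.408, -0.408]
ft_force: [0.2, -0.5, -0.2]
opening: 0.0147
```

```bash
python3 st3.py
```

```text
t 27.70 A 0.4951 C -0.12775 tip 0.08501 F -0.03825324706980062 -0.5593862497001606 -0.1782780143228826 T -0.08774537737469192 -0.02694106156318414 -0.032982658215051086
```

Request:
jog_arm:
  motion:
    - [[0, 0, 0], [0, 0.02, 0], -1]

```text
t: 27.78
eef_pos: [0.5094, 0.0445, 0.1695]
ee_rot: [0.577, -0.577, 0.408, -0.408]
ft_force: [1.1, -0.1, 0.5]
opening: 0.0148
```

```bash
python3 st3.py
```

```text
t 27.78 A 0.4951 C -0.12770 tip 0.08451 F 1.0278147174813166 -0.5002703403069941 0.503856173272011 T -0.08203029766380741 -0.03363218518432645 -0.07361533747905469
```

Request:
jog_arm:
  motion:
    - [[0, 0, 0], [0, 0.02, 0], -1]

```text
t: 27.87
eef_pos: [0.5094, 0.0444, 0.1691]
ee_rot: [0.577, -0.577, 0.408, -0.408]
ft_force: [0.8, -0.8, 2.0]
opening: 0.0153
```

```bash
python3 st3.py
```

```text
t 27.87 A 0.4952 C -0.12772 tip 0.08406 F 0.45588584902161317 -0.987638070859974 1.9659182702057247 T -0.07138731402273613 0.012860818919156502 -0.04724915086885971
```

Request:
jog_arm:
  motion:
    - [[0, 0, 0], [0, 0.02, 0], -1]

```text
t: 27.95
eef_pos: [0.5094, 0.0445, 0.1686]
ee_rot: [0.577, -0.577, 0.408, -0.408]
ft_force: [0.3, -0.5, 2.1]
opening: 0.0149
```

```bash
python3 st3.py
```

```text
t 27.95 A 0.4952 C -0.12768 tip 0.08355 F 0.153534484967103 -0.5958501872887407 2.1332123878965574 T -0.07870158964742241 0.009476120835538934 -0.022573455023590885
```

Request:
jog_arm:
  motion:
    - [[0, 0, 0], [0, 0.02, 0], -1]

```text
t: 28.03
eef_pos: [0.5094, 0.0445, 0.1681]
ee_rot: [0.577, -0.577, 0.408, -0.408]
ft_force: [-0.6, -0.7, 3.3]
opening: 0.0148
```

```bash
python3 st3.py
```

```text
t 28.03 A 0.4952 C -0.12767 tip 0.08305 F -0.7723009969546493 -0.5080174265108551 3.2821349086215075 T -0.08285090683088119 0.008961957806199197 0.030328406977635294
```

Request:
jog_arm:
  motion:
    - [[0, 0, 0], [0, 0.02, 0], -1]

```text
t: 28.12
eef_pos: [0.5095, 0.0445, 0.1675]
ee_rot: [0.577, -0.577, 0.408, -0.408]
ft_force: [0.2, 0.4, 2.3]
opening: 0.0148
```

```bash
python3 st3.py
```

```text
t 28.12 A 0.4952 C -0.12769 tip 0.08255 F 0.28831280412312266 0.3037584659938357 2.3258201979752338 T -0.062053977273088944 0.019629640622321098 -0.019697480775444927
```

Request:
jog_arm:
  motion:
    - [[0, 0, 0], [0, 0.02, 0], -1]

```text
t: 28.2
eef_pos: [0.5094, 0.0445, 0.1671]
ee_rot: [0.577, -0.577, 0.408, -0.408]
ft_force: [0.0, -0.2, 3.4]
opening: 0.0152
```

```bash
python3 st3.py
```

```text
t 28.20 A 0.4952 C -0.12770 tip 0.08206 F -0.07093662605952948 -0.20127908389034482 3.375236982625619 T -0.06507854670297328 -0.01285777739973309 -0.020148764894124354
```

Request:
jog_arm:
  motion:
    - [[0, 0, 0], [0, 0.02, 0], -1]

```text
t: 28.28
eef_pos: [0.5094, 0.0445, 0.1666]
ee_rot: [0.577, -0.577, 0.408, -0.408]
ft_force: [0.1, -0.9, 3.4]
opening: 0.0143
```

```bash
python3 st3.py
```

```text
t 28.28 A 0.4952 C -0.12765 tip 0.08156 F -0.2626660190667819 -0.9122917167472621 3.3751939521406156 T -0.04878307899949037 0.004133357811105149 0.01991990616696043
```

Request:
jog_arm:
  motion:
    - [[0, 0, 0], [0, -0.12, 0], -1]
    - [[0, 0, 0], [0, 0, 0], -1]
    - [[0, 0, 0], [0, 0, 0], -1]
    - [[0, 0, 0], [0, 0.02, 0], -1]
    - [[0, 0, 0], [0, 0.02, 0], -1]

```text
t: 28.7
eef_pos: [0.5092, 0.0444, 0.1685]
ee_rot: [-0.577, 0.577, -0.408, 0.408]
ft_force: [-0.5, -0.5, 1.9]
opening: 0.015
```

```bash
python3 st3.py
```

```text
t 28.70 A 0.4949 C -0.12764 tip 0.08352 F -0.6352766184750576 -0.3525121792767169 1.8515035407471536 T -0.06118502514390956 0.22795573777652609 -0.07006703718546954
```

Request:
jog_arm:
  motion:
    - [[0, 0, 0], [0, 0.02, 0], -1]

```text
t: 28.78
eef_pos: [0.5093, 0.0445, 0.1681]
ee_rot: [0.577, -0.577, 0.408, -0.408]
ft_force: [-0.8, 0.1, 1.8]
opening: 0.0147
```

```bash
python3 st3.py; python3 st2.py s30.png x; python3 st3.py
```

```text
t 28.78 A 0.4951 C -0.12767 tip 0.08305 F -0.7352722107057321 0.37015243276164816 1.8387967597444028 T -0.05175961390178326 0.16419241018725297 -0.016862169401553263
t 29.0833 A 0.4950 C -0.1277 z 0.1680 tip 0.0830 open 0.014584875962904116
F e,f,z / T [-0.6801 -0.493   0.9895 -0.084   0.09   -0.0145] [0.3257 0.3452 0.6696 0.0391 0.0346 0.0255]
t 29.08 A 0.4950 C -0.12766 tip 0.08296 F -0.7928784250005684 0.02826476265287634 0.010360803706787047 T -0.0569615751891832 0.06400735980297238 -0.015447169392682352
```

View pics/s30.png

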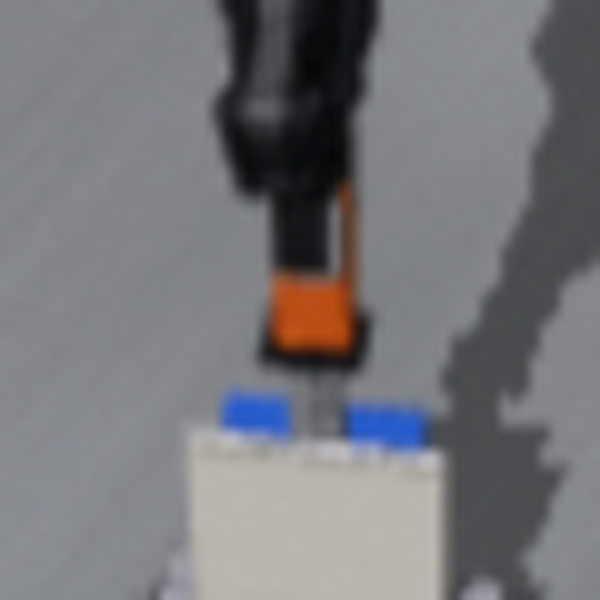

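Request:
jog_arm:
  motion:
    - [[0, 0, 0], [0, 0.012, 0], -1]
    - [[0, 0, 0], [0, 0, 0], -1]

```text
t: 29.25
eef_pos: [0.5094, 0.0445, 0.1677]
ee_rot: [0.577, -0.577, 0.408, -0.408]
ft_force: [-0.3, 0.2, 1.1]
opening: 0.0147
```

```bash
python3 st3.py; python3 - <<'E'
from fit import *
save('scene','s31.png',(180,60,440,340),2)
save('top','t31.png',(130,100,450,300),2)
for n in('top','scene'):
    im,W=load(n);m=brass(im,W,(.557,-.087),.04);P=W[m];print(n,m.sum(),'ring top z',np.percentile(P[:,2],[90,95]))
E
python3 st3.py
```

```text
t 29.25 A 0.4951 C -0.12766 tip 0.08273 F -0.24750236816001264 0.2556103268455026 1.1141542626876153 T -0.11726277912400741 0.06198949168673269 -0.053673233369763235
top 208 ring top z [0.0802 0.0809]
scene 260 ring top z [0.0812 0.0818]
t 29.35 A 0.4951 C -0.12768 tip 0.08275 F -0.15584767055380747 0.4218374328413739 1.1126036769536638 T -0.044796214465665195 0.06958508187753806 0.015680723811340384
```

View pics/s31.png

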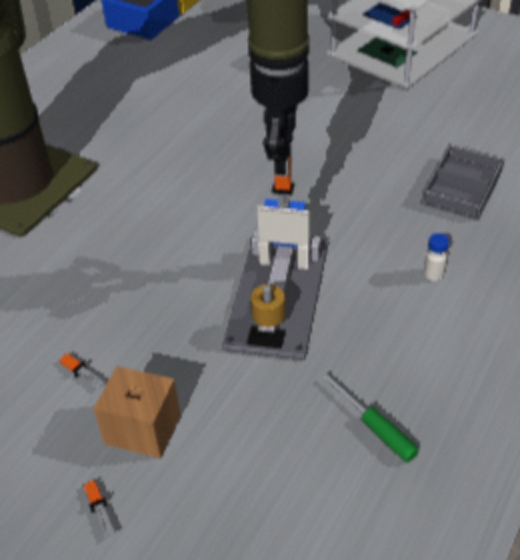

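The ring is seated at scene crop (267,303), the gauge is held in the gap at (283,190), and the vial, screwdriver and tray haven't moved.

```bash
python3 -c "
from cell import manip
print(manip.sign_off())"
```

```text
the job is handed in; nothing more can be done
None
```

I threaded the ring weight onto the lever post and released it. I then took the gauge from the stand by its orange handle and slid it tip-down between the paddles. I handed in at about 29 s, with the gauge still held upright.

**Ring:** its top measured about 80 mm above the bench in the last pictures. Seated on a level lever it should read about 78 mm, so it sits right down within camera error. I judged the blue paddle closed from that and from the pictures; I never measured its hinge angle.

**Gauge:** the tip is about 32 mm below the paddle edge. Drag began about 1.5 to 2 mm above the final depth. It rose to roughly 3 to 4 N during slow descent, and side forces stayed under 1 N, so both faces were touching. The drag levelled off near the final depth, so I backed off 3 mm and came back to stop about where the levelling off began.

**Weaker check:** with the arm at rest the drag reading fell to about 2 N, because friction relaxes when it stops. The snugness therefore rests on the readings taken while moving. Any opening of the paddles should be well under 0.1 mm, but the cameras cannot resolve that.

**Bystanders:** the vial, screwdriver and tray look undisturbed in the final picture.

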